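Change over to the second sole at the stitching machine

TASK

The first sole of the pair has just been stitched and is still held under the machine's presser foot. First clear whatever loose things lie on the white work plate around it into the blue bin; then lift the presser foot with its red-knobbed lever, take the stitched sole out and lay it flat in the empty lane of the wooden tray. Put the other sole from the tray under the foot, heel towards you and square with the plate, so that its red mark is right below the needle, and bring the lever all the way down so that the foot holds it; leave everything else on the bench where it is.

Things in the scene. Friction and masses are not known exactly. Their poses are not given: they have to be found in the camera images.
- needle (a point): Point on top of the machine's white work plate (12 mm above the bench) right below the needle. x points away from the operator (robot), y to the left along the machine, z up. The plate spans x -235..+90, y -145..+235 mm from here. The presser foot (44 x 26 mm in x, y) is centred over it; a sole is most easily brought in or out sideways, from +y, under the raised foot.
- machine: Green stitching machine, fixed, turned 0.1 to 0.28 rad; origin on the bench below the needle, axes as needle. Its head is a box x -35..+35, y -45..+40, z 75..265 mm; the arm (x -36..+36, z 160..255) runs from the head to -y, to the pillar at y -270..-370, x -55..+55; the hand wheel (72 mm radius) ends at y -450.
- lever_pivot (a point): Pivot of the presser-foot lifter lever at the back of the head, fixed to the machine, axes as needle. The lever turns about this point's x axis, in the plane x = 0 of this frame, and sticks out to +y past the head's left face (10 mm to the +y side of the pivot).
- lever_knob (a point): Centre of the lever's red ball knob, 24 mm across, 115 mm from the pivot on a 10 mm round bar, free on all sides. It can be pinched from above across the machine's x direction and led along its arc.
- lifter (a joint): Lever angle in rad: 0 = fully down (lever 30 degrees below level, foot lowered), 1.0 = fully up (27 degrees above level, foot raised 22 mm). Friction keeps it where it is left; about 2 to 5 N at the knob move it.
- presser_foot (a joint): Sprung give of the presser foot on its bar, in m: 0 when nothing is under it, about 0.006 when lowered on a sole. Lowered and free, the foot's underside is 4 mm above the plate; raised, 26 mm. It presses a sole with about 5 N.
- sole_done_heel (a point): Stitched sole: dark rubber, yellow stitch line, lying heel block up; 190 mm long, 68 wide (54 at the heel), 10 thick, 110 g; starts under the lowered foot. This point: centre of its grey heel block (44 mm wide in y, 24 high on the 10 mm sole, flat sides 14 mm behind to 16 mm ahead of here), 22 mm above the underside; x to the toe (tip 151 mm ahead, heel end 39 behind), z up.
- sole_done_toe (a point): Point on top of the stitched sole at the forefoot, on its centre line, 113 mm ahead of sole_done_heel and 38 mm from the toe tip, 10 mm above its underside; same axes.
- sole_next_heel (a point): The other sole of the pair, same shape, size and axes as the stitched one but without stitches; this point is the centre of its heel block, 22 mm above its underside. It starts in the tray.
- sole_next_toe (a point): The red mark (14 mm disc) on top of the other sole's forefoot, on its centre line, 113 mm ahead of sole_next_heel, 10 mm above its underside.
- tray_free (a point): Centre of the floor (5 mm above the bench) of the empty lane of the wooden tray; x along the lane, z up. The lane is 225 mm long and 100 mm wide inside, outer walls 20 mm and divider 18 mm high above the bench; the other lane, holding the other sole, is centred 106 mm to -y. The tray is fixed.
- bin: Blue open bin, 220 x 220 mm outside, walls 5 mm thick and 40 mm high, floor 5 mm thick, fixed; origin under the centre of its floor, x and y along its sides.
- tin_mid (a point): Centre of a round polish tin with red lid, 60 mm across, 26 mm high, z up its axis. It may be absent.
- brush_mid (a point): Centre of a wooden shoe brush, 110 mm long (x), 46 mm wide (y), 40 mm high (z); black bristles below, wooden back from 22 mm above its foot. It may be absent.
- heel_mid (a point): Centre of a loose brown heel block, 62 mm long (x -30..+32), 56 mm wide (y), 24 mm high (z); flat sides for x from -30 to 5 mm. It may be absent.
- pot_mid (a point): Centre of a squat white glue pot with yellow cap, 58 mm across, 55 mm high (z). It may be absent.
- spray: Blue spray can, a bystander, 52 mm across, 160 mm high; origin under its foot.
- amber: Amber glass bottle, a bystander, 50 mm across, 110 mm high; origin under its foot.
- jar: Glass jar with brass lid, a bystander, 60 mm across, 70 mm high; origin under its foot.
- mug: Blue mug, a bystander, 76 mm across, 90 mm high; origin under its foot.
- cone: Orange thread cone standing on the bench, a bystander, 68 mm across, 125 mm high; origin under its foot.
- last: Wooden shoe last lying on the bench, a bystander, about 195 mm long, 50 mm high; origin at its underside.
Mind the look-alikes: they are no part of the job. What is shaped like the part that bears pot_mid but purple or turquoise is not meant.

How it is judged:
By the outcome, as a careful person would: the job done as asked, in the order asked, and still so for the second after the job is handed in, with the robot touching nothing.
Of tin, brush, heel, pot only 2 to 4 are there at a start; the rules pass over those that are not, and their reading is None.
At some moment in a run one of tin, brush, heel, pot may be knocked a few centimetres aside while the robot is not near it.
Once in a run the grip may slacken for a moment while it holds something.
It also fails if it takes over 210 s, if anything falls off the work surface, if the arm or the gripper's body presses on something with over 40 N, if the wrist force passes 120 N, or if a joint passes its speed limit or range.

ROBOT

A 7-joint arm with a two-finger parallel gripper is mounted at the origin on the work surface. World frame = base frame: x ahead of the robot, y to its left, z up, the work surface at z = 0. Lengths are in m, angles in rad, forces in N, time in s.
With the tool pointing down it reaches from about 0.425 to 0.925 m from the base axis. Payload 6.8 kg.
Tool frame: the origin (TCP) lies at the very end of the fingers, on their centre line; the grasp point (between the pads) lies 19 mm behind it; z points along the fingers, y is the line along which they close (so a half turn about z gives the same grasp; the last joint's range is limited). The gripper opens to 85 mm and grips with 20 to 120 N. Pads are 22 mm wide; open, the fingers measure 114 mm over their backs; the gripper's body (76 mm by 85 mm) begins 54 mm behind the grasp point. The pads swing forward as they close: fully open they stand 13 mm farther back than shut.
Start: joints at [-1.249, 0.477, 0.022, 1.555, -0.011, 1.109, -0.083], TCP at [0.281, 0.614, 0.204] pointing down, gripper open.
Joint ranges: [-2.96, 2.96], [-0.34, 2.1], [-1.41, 1.46], [0.24, 2.44], [-1.37, 4.51], [0.17, 1.92], [-2.96, 2.96]. Speed limits (rad/s): [2.39, 2.39, 3.14, 3.14, 3.14, 3.14, 3.14].

INTERFACE

Orientations are given as a unit quaternion [w, x, y, z].
In Python, from station import get_obs, read_camera, hand_in gives the robot as it stands.
- The arm moves only by the tool arm_command, never from a script. Its argument "commands" is one flat list of numbers, 7 for each row, row after row: the shift along the tool's x, y, z in m, then the turn, a rotation vector about the tool's x, y, z in degrees, then the opening, from 0 (shut) to 1 (fully open). In form: [tx, ty, tz, rx, ry, rz, fingers, tx, ty, tz, rx, ry, rz, fingers, ...]. A call has 1 to 8 rows; each row is the pose to reach, as a shift and turn from the pose commanded when the call began, along the tool's axes at that moment; what a row does not reach only later rows make up. A row lasts 1/10 s, in which the tool goes at most 50 mm and 8.59 degrees, less where a joint would pass 70% of its speed; a pose out of reach is approached as far as the arm can. A call with a gripper value outside its range is refused whole. The fingers move at their own pace and stop on an object; "force" is the grip in N (left out, the last holds). Time passes only in rows, so rows that repeat a pose let the fingers close. It gives the time, the measured TCP pose, the force, the opening and the grip force at its end, in the units of the state.
- get_obs(): the state, without advancing time (a new reading comes with each control period).
- read_camera(name): name is "scene" or "top" or "wrist"; returns a dict with "img" (384x512x3 uint8, red, green, blue), "camera_matrix" (3x3 intrinsics, pixels), "k1" (the pictures are not rectified: a ray, as slopes to the right and down, at radius r is drawn at 1 + k1 r^2 times it, then the intrinsics apply), "pose" (4x4, takes a point from camera to world coordinates). Camera axes: x right, y down, z forward; pixel columns grow to the right and rows downward; lengths in m; the calibration is good to about 2 mm. A picture is of the moment at which its call begins. There is no depth.
- hand_in(): hands the job in; it is judged then, once.
The state is a dict: "t": time; "q": joint angles; "joint_vel": joint speeds; "joint_torque": joint torques, N m; "eef_pos": TCP position; "tool_rot": TCP orientation; "contact_force": force on the tool from outside, world axes, zero at the start; "torque": the same for the moment, N m; "gripper_width": opening from 0.0 (shut) to 1.0 (fully open); "grasp_force": force on a finger pad.
Only numpy, scipy, OpenCV 4.12 (cv2) and the standard library are available. Lean on these libraries where they do the work, as an engineer would, in place of code of your own. Each camera call takes 0.05 s, during which the arm holds its last target. There are 200 camera calls.

## Working session

There is one attempt and no reset: what is moved stays moved. The work goes in short steps, Python scripts to look and compute and a tool call to move; the robot and the scene stay as the last step left them, time stands still between calls to the robot, and variables do not carry over. Pictures are saved under pics/ and viewed, at most 14 in all, crops included, and the job is handed in when it is done.

Besides the shell and the picture viewer there is one more tool, called after "Emit:" in YAML: its name, and indented under it one key for each argument. arm_command: Moves the arm, as the interface text tells. Its arguments: {"type":"object","properties":{"commands":{"type":"array","items":{"type":"number"}},"force":{"type":"number"}},"required":["commands"]}

```bash
ls; mkdir -p pics; python3 - <<'E'
from station import *
import cv2,numpy as np
o=get_obs();print({k:np.round(v,3) for k,v in o.items()})
for n in("scene","top"):
    c=read_camera(n);cv2.imwrite(f"pics/{n}0.png",cv2.resize(c["img"][:,:,::-1],(800,600)))
    cv2.imwrite(f"raw_{n}.png",c["img"][:,:,::-1]);print(n,c["camera_matrix"],c["k1"],np.round(c["pose"],3))
E
```

```text
pics
{'t': np.float64(0.0), 'q': array([-1.249,  0.478,  0.022,  1.556, -0.011,  1.109, -0.083]), 'joint_vel': array([-0.   ,  0.001, -0.   , -0.001, -0.   ,  0.   , -0.001]), 'joint_torque': array([-0.0000e+00, -5.9645e+01,  1.6080e+00, -2.8119e+01,  1.2000e-02,
        9.0000e-03, -0.0000e+00]), 'eef_pos': array([0.281, 0.613, 0.203]), 'tool_rot': array([-0.   ,  0.213,  0.977, -0.001]), 'contact_force': array([ 0.815, -0.641,  0.51 ]), 'torque': array([0.005, 0.002, 0.017]), 'grasp_force': np.float64(0.0), 'gripper_width': np.float64(0.999)}
scene [[437.82936247   0.         248.39589818]
 [  0.         437.82936247 195.9667671 ]
 [  0.           0.           1.        ]] -0.013064600279069307 [[ 0.881 -0.358  0.31   0.07 ]
 [-0.474 -0.66   0.583 -0.75 ]
 [-0.004 -0.66  -0.751  1.173]
 [ 0.     0.     0.     1.   ]]
top [[420.76117506   0.         258.50735189]
 [  0.         420.76117506 188.75522094]
 [  0.           0.           1.        ]] -0.13988550469032435 [[-0.027 -0.988  0.154  0.306]
 [-0.999  0.031  0.028  0.065]
 [-0.032 -0.153 -0.988  1.43 ]
 [ 0.     0.     0.     1.   ]]
```

View pics/scene0.png

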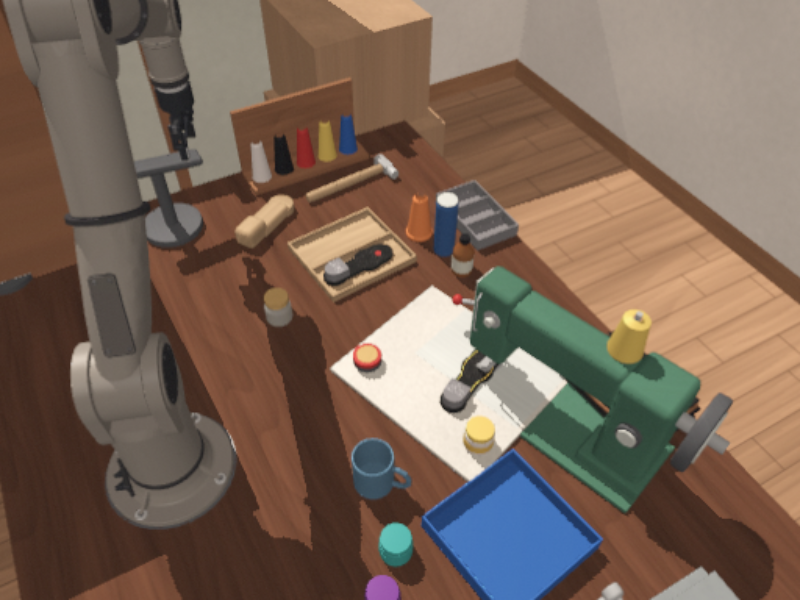

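View pics/top0.png

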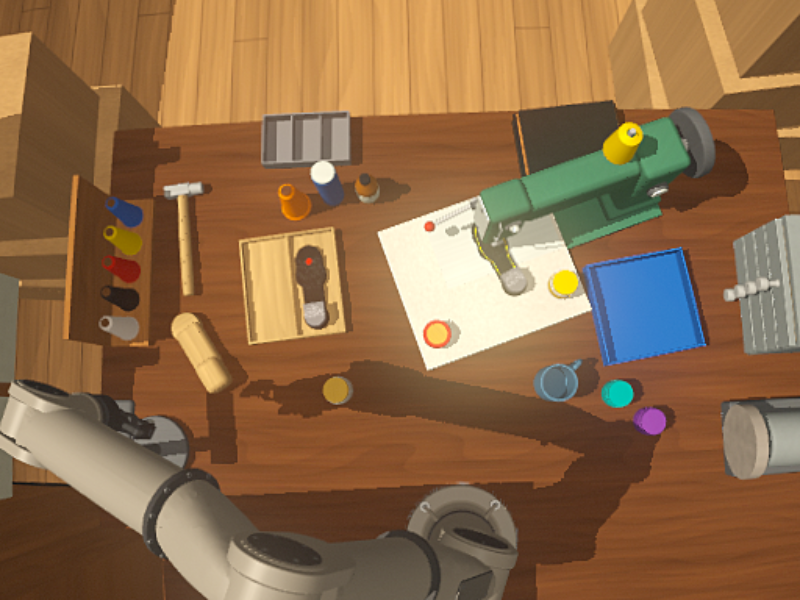

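The scene view shows the tin (367,357), the pot with a yellow cap (480,435), the stitched sole with its heel at (458,393), and the knob at (458,299). In the top view the tin is at (437,334), the pot at (565,283), the knob at (429,227), and the other sole is in the right tray lane with its red mark at (309,262) and heel at (315,315). Brush and heel block are not visible on the plate. 

Pot candidates in the top view are yellow-capped (565,283), turquoise (617,393) and purple (651,420). Only the yellow-capped white one on the plate fits.

```bash
cat > h.py <<'E'
import cv2,numpy as np,sys
from station import *
from scipy.spatial.transform import Rotation as Ro
def und(c,p):
    K=c["camera_matrix"]; d=(np.atleast_2d(p).astype(float)-K[:2,2])/K[0,0]; s=d.copy()
    for _ in range(20): s=d/(1+c["k1"]*(s**2).sum(1,keepdims=True))
    return s
def rays(c,p):
    s=und(c,p); v=np.c_[s,np.ones(len(s))]@c["pose"][:3,:3].T
    return c["pose"][:3,3],v
def onz(c,p,z):
    o,v=rays(c,p); return (o+v*((z-o[2])/v[:,2:]))[:,:2]
def tri(c1,p1,c2,p2):
    A=np.zeros((3,3));b=np.zeros(3)
    for c,p in((c1,p1),(c2,p2)):
        o,v=rays(c,p);v=v[0]/np.linalg.norm(v[0]);M=np.eye(3)-np.outer(v,v);A+=M;b+=M@o
    return np.linalg.solve(A,b)
def proj(c,P):
    T=np.linalg.inv(c["pose"]);q=np.atleast_2d(P)@T[:3,:3].T+T[:3,3];s=q[:,:2]/q[:,2:]
    s=s*(1+c["k1"]*(s**2).sum(1,keepdims=True));return s*c["camera_matrix"][0,0]+c["camera_matrix"][:2,2]
def hsv(c,lo,hi): return cv2.inRange(cv2.cvtColor(c["img"],cv2.COLOR_RGB2HSV),np.array(lo),np.array(hi))
def blobs(m,amin=15):
    n,l,s,ce=cv2.connectedComponentsWithStats(m)
    return [(int(s[i,4]),ce[i].round(1),s[i,:4]) for i in range(1,n) if s[i,4]>=amin]
def pose():
    o=get_obs();q=o["tool_rot"];return o["eef_pos"],Ro.from_quat([q[1],q[2],q[3],q[0]]),o
def to(x,y,z,yaw=None):
    """yaw = world direction angle of finger-closing line (tool y); prints shift and turn in tool axes for tool pointing down"""
    p,R,o=pose(); d=R.inv().apply(np.array([x,y,z])-p)
    out=d.round(4)
    if yaw is not None:
        ty=np.array([np.cos(yaw),np.sin(yaw),0]);best=None
        for s in(1,-1):
            Y=s*ty;Z=np.array([0,0,-1.]);X=np.cross(Y,Z)
            r=(R.inv()*Ro.from_matrix(np.c_[X,Y,Z])).as_rotvec(degrees=True)
            print("shift",out,"turn",r.round(1),"q7",o["q"][6].round(2))
    else: print("shift",out)
E
python3 - <<'E'
from h import *
T=read_camera("top");S=read_camera("scene")
for n,c in(("T",T),("S",S)):
    print(n,"red",blobs(hsv(c,(0,160,110),(8,255,255))|hsv(c,(174,160,110),(180,255,255))))
    print(n,"yel",blobs(hsv(c,(20,150,150),(32,255,255)),40))
    print(n,"blue",blobs(hsv(c,(105,150,80),(118,255,255)),300))
m=hsv(T,(0,0,170),(180,60,255));
l=max(blobs(m),key=lambda b:b[0]);print(l)
ct=max(cv2.findContours(m,0,cv2.CHAIN_APPROX_NONE)[0],key=cv2.contourArea)[:,0,:]
w=onz(T,ct,.012)
A,B,C=onz(T,np.array([[378,232],[428,370],[590,310]])*.64,.012)
def fit(P,Q):
    d=(Q-P)/np.linalg.norm(Q-P);n=np.array([-d[1],d[0]]);t=(w-P)@d/np.linalg.norm(Q-P)
    s=w[(abs((w-P)@n)<.008)&(t>.05)&(t<.95)]
    vx,vy,x,y=cv2.fitLine(s.astype(np.float32),cv2.DIST_HUBER,0,1e-4,1e-4).ravel();return np.array([x,y]),np.array([vx,vy]),len(s)
a=fit(A,B);b=fit(B,C);print(a,b,A,B,C)
t=np.linalg.solve(np.c_[a[1],-b[1]],b[0]-a[0]);Bc=a[0]+t[0]*a[1]
th=np.arctan2(*(a[1]*np.sign(a[1][0]))[::-1]);th2=np.arctan2(*(b[1]*np.sign(b[1][1]))[::-1])-np.pi/2
ux=np.array([np.cos((th+th2)/2),np.sin((th+th2)/2)]);uy=np.array([-ux[1],ux[0]])
print("B",Bc,"th",th,th2,"needle",Bc+.235*ux-.235*uy)
print("|AB|",np.linalg.norm(A-Bc),"|BC|",np.linalg.norm(C-Bc))
E
```

```text
T red [(28, array([274.3, 144.5]), array([272, 142,   6,   6], dtype=int32)), (259, array([ 78.5, 171.8]), array([ 65, 163,  25,  18], dtype=int32)), (18, array([197.2, 166.9]), array([195, 165,   5,   5], dtype=int32)), (80, array([278.8, 213.9]), array([271, 206,  17,  17], dtype=int32))]
T yel [(434, array([397.6,  91.5]), array([386,  78,  25,  27], dtype=int32)), (200, array([361.5, 180.4]), array([354, 173,  16,  16], dtype=int32)), (127, array([279.3, 213.1]), array([273, 207,  13,  13], dtype=int32)), (194, array([214.2, 249.2]), array([207, 242,  16,  16], dtype=int32))]
T blue [(3479, array([415.9, 196.2]), array([382, 159,  69,  75], dtype=int32))]
S red [(232, array([194.4,  95.6]), array([190,  82,  12,  26], dtype=int32)), (29, array([292.2, 190.8]), array([290, 188,   6,   7], dtype=int32)), (50, array([235.2, 232. ]), array([226, 225,  17,  11], dtype=int32))]
S yel [(136, array([208.2,  91.8]), array([204,  78,  10,  25], dtype=int32)), (300, array([402.7, 220.6]), array([391, 210,  24,  22], dtype=int32))]
S blue [(6506, array([326.5, 340.6]), array([270, 288, 115,  96], dtype=int32))]
(8099, array([305., 179.]), array([242, 125, 137, 112], dtype=int32))
(array([0.5142575 , 0.10907235], dtype=float32), array([0.94981056, 0.31282568], dtype=float32), 80) (array([ 0.42335606, -0.11911896], dtype=float32), array([ 0.3140452 , -0.94940805], dtype=float32), 94) [0.66962889 0.15866918] [0.36164248 0.05748352] [ 0.48023508 -0.3000668 ]
B [0.36422062 0.05965682] th 0.31816655 0.31945074 needle [ 0.6610362  -0.08984408]
|AB| 0.32105709734635945 |BC| 0.37796883866673064
```

```bash
python3 - <<'E'
from h import *
T=read_camera("top");S=read_camera("scene")
# scene: plate corners B(332,370) top-left A(433,288), C(473,480)*.64
m=hsv(S,(0,0,150),(180,70,255))
ct=max(cv2.findContours(m,0,cv2.CHAIN_APPROX_NONE)[0],key=cv2.contourArea)[:,0,:]
w=onz(S,ct,.012)
A,B,C=onz(S,np.array([[433,288],[332,370],[473,480]])*.64,.012);print(A,B,C)
for P,Q in((A,B),(B,C)):
    L=np.linalg.norm(Q-P);d=(Q-P)/L;n=np.array([-d[1],d[0]]);t=(w-P)@d/L
    s=w[(abs((w-P)@n)<.008)&(t>.05)&(t<.95)]
    print(L,len(s),cv2.fitLine(s.astype(np.float32),cv2.DIST_HUBER,0,1e-4,1e-4).ravel())
print("tin T",onz(T,[278.8,213.9],.038),"S",onz(S,[235.2,229.5],.038))
print("pot T",onz(T,[361.5,180.4],.067),"S",onz(S,np.array([480,428])*.64,.067))
print("knob",tri(T,[274.3,144.5],S,[292.2,190.8]))
print("mark",onz(T,[197.2,166.9],.015))
def quad(c,m,z):
    ct=max(cv2.findContours(m,0,2)[0],key=cv2.contourArea)
    r=cv2.minAreaRect(onz(c,ct[:,0,:],z).astype(np.float32));return r
print("bin",quad(T,hsv(T,(105,150,60),(118,255,255)),.04))
# overview crop: tray + plate area in top
cv2.imwrite("pics/c1.png",cv2.resize(T["img"][100:245,145:390,::-1],(800,474),interpolation=cv2.INTER_CUBIC))
cv2.imwrite("pics/c2.png",cv2.resize(S["img"][120:320,180:380,::-1],(600,600),interpolation=cv2.INTER_CUBIC))
E
```

```text
[0.66679964 0.14994704] [0.36202091 0.04973792] [ 0.48452803 -0.30099816]Traceback (most recent call last):
  File "<stdin>", line 11, in <module>
cv2.error: OpenCV(4.12.0) /io/opencv/modules/imgproc/src/linefit.cpp:50: error: (-215:Assertion failed) count > 0 in function 'fitLine2D_wods'
```

```bash
python3 - <<'E'
from h import *
T=read_camera("top");S=read_camera("scene")
g=cv2.cvtColor(S["img"],cv2.COLOR_RGB2HSV);print("plate px",g[230,260],g[215,290])
m=hsv(S,(0,0,140),(180,90,255))
ct=max(cv2.findContours(m,0,cv2.CHAIN_APPROX_NONE)[0],key=cv2.contourArea)[:,0,:]
w=onz(S,ct,.012)
A,B,C=onz(S,np.array([[433,288],[332,370],[473,480]])*.64,.012)
for P,Q in((A,B),(B,C)):
    L=np.linalg.norm(Q-P);d=(Q-P)/L;n=np.array([-d[1],d[0]]);t=(w-P)@d/L
    s=w[(abs((w-P)@n)<.012)&(t>.05)&(t<.95)]
    if len(s): print(L,len(s),cv2.fitLine(s.astype(np.float32),cv2.DIST_HUBER,0,1e-4,1e-4).ravel())
print("tin T",onz(T,[278.8,213.9],.038),"S",onz(S,[235.2,229.5],.038))
print("pot T",onz(T,[361.5,180.4],.067),"S",onz(S,np.array([480,428])*.64,.067))
print("knob",tri(T,[274.3,144.5],S,[292.2,190.8]))
print("mark",onz(T,[197.2,166.9],.015))
def quad(c,m,z):
    ct=max(cv2.findContours(m,0,2)[0],key=cv2.contourArea)
    return cv2.minAreaRect(onz(c,ct[:,0,:],z).astype(np.float32))
print("bin",quad(T,hsv(T,(105,150,60),(118,255,255)),.04))
cv2.imwrite("pics/c1.png",cv2.resize(T["img"][100:245,145:390,::-1],(800,474),interpolation=cv2.INTER_CUBIC))
cv2.imwrite("pics/c2.png",cv2.resize(S["img"][120:320,180:380,::-1],(600,600),interpolation=cv2.INTER_CUBIC))
E
```

```text
plate px [ 18  26 248] [ 21  17 240]
tin T [[0.43581168 0.03907681]] S [[0.4324976 0.0231541]]
pot T [[ 0.53484524 -0.23642617]] S [[ 0.53380594 -0.23972897]]
knob [0.66130222 0.04699755 0.08069844]
mark [[0.60907557 0.31485386]]
bin ((0.48418480157852173, -0.41147515177726746), (0.21931566298007965, 0.22851456701755524), 8.427973747253418)
```

View pics/c1.png

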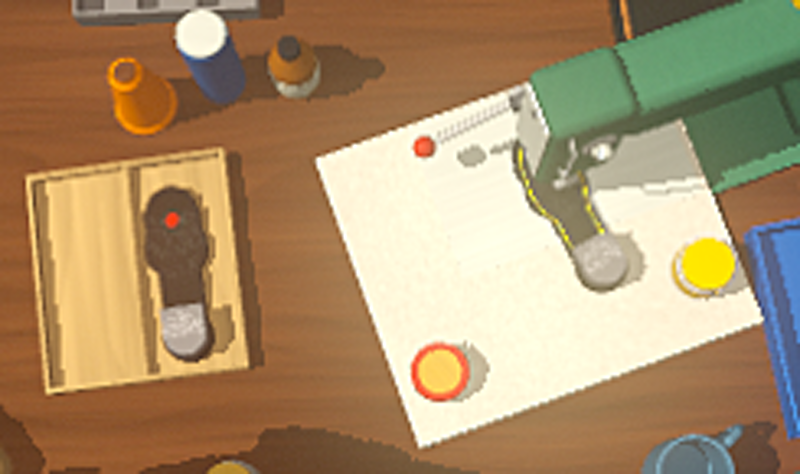

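View pics/c2.png

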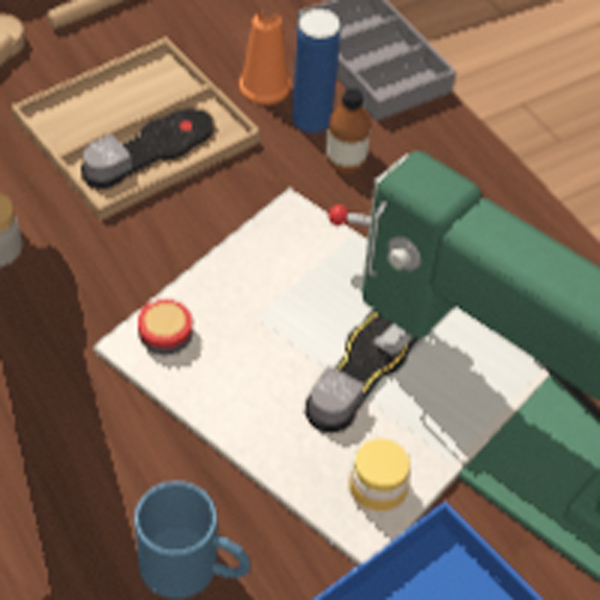

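The top crop shows tin (440,372), pot (705,265), sole heel (600,262), knob (424,147), free tray lane at left. The scene crop agrees, and the foot sits on the sole at (393,340). The two views disagree by about 15 mm at the tin, so I'll settle it with the wrist camera from above.

```bash
python3 - <<'E'
from h import *
to(.44,.035,.22,1.889)
E
```

```text
shift [-0.3854 -0.4598 -0.0156] turn [ -0.   -0.  -42.9] q7 -0.08
shift [-0.3854 -0.4598 -0.0156] turn [ -0.    0.  137.1] q7 -0.08
```

Emit:
arm_command:
  commands: [-0.385,-0.46,-0.016,0,0,-42.9,1,-0.385,-0.46,-0.016,0,0,-42.9,1,-0.385,-0.46,-0.016,0,0,-42.9,1,-0.385,-0.46,-0.016,0,0,-42.9,1,-0.385,-0.46,-0.016,0,0,-42.9,1,-0.385,-0.46,-0.016,0,0,-42.9,1,-0.385,-0.46,-0.016,0,0,-42.9,1,-0.385,-0.46,-0.016,0,0,-42.9,1]
  force: 40

```text
t: 1.2
eef_pos: [0.3869, 0.2267, 0.2154]
tool_rot: [0.0, -0.159, 0.987, 0.0]
contact_force: [1.2, 0.4, 0.2]
gripper_width: 0.999
grasp_force: 0.0
```

```bash
python3 - <<'E'
from h import *
to(.44,.035,.22,1.889)
E
```

```text
shift [ 0.0097 -0.1987 -0.0047] turn [0. 0. 0.] q7 1.22
shift [ 0.0097 -0.1987 -0.0047] turn [-1.0e-01  0.0e+00 -1.8e+02] q7 1.22
```

Emit:
arm_command:
  commands: [0.01,-0.199,-0.005,0,0,0,1,0.01,-0.199,-0.005,0,0,0,1,0.01,-0.199,-0.005,0,0,0,1,0.01,-0.199,-0.005,0,0,0,1,0.01,-0.199,-0.005,0,0,0,1,0.01,-0.199,-0.005,0,0,0,1]

```text
t: 1.8
eef_pos: [0.4397, 0.0357, 0.2202]
tool_rot: [0.0, -0.157, 0.988, 0.0]
contact_force: [0.3, 0.5, 0.1]
gripper_width: 0.998
grasp_force: 0.0
```

```bash
python3 - <<'E'
from h import *
W=read_camera("wrist");T=read_camera("top");S=read_camera("scene")
cv2.imwrite("pics/w1.png",W["img"][:,:,::-1]);print(W["pose"].round(3),W["camera_matrix"][0],W["k1"])
print(get_obs()["q"].round(2),get_obs()["eef_pos"])
for n,c in(("W",W),("T",T),("S",S)):
    m=hsv(c,(0,140,90),(9,255,255))|hsv(c,(174,140,90),(180,255,255))
    for a,ce,bb in blobs(m,20): print(n,a,ce,bb,onz(c,ce,.038))
E
```

```text
[[-0.311  0.913  0.265  0.372]
 [ 0.951  0.298  0.086  0.013]
 [-0.     0.278 -0.96   0.389]
 [ 0.     0.     0.     1.   ]] [286.97971686   0.         249.89518377] -0.011822196508638012
[-0.45  0.06  0.23  2.08 -0.02  1.    1.68] [0.43923793 0.03803184 0.22000302]
W 788 [251.6 162.1] [228 140  48  47] [[0.43421512 0.0360611 ]]
T 32 [274.5 144.5] [272 142   6   6] [[0.67303562 0.04556953]]
T 274 [ 78.4 171.5] [ 65 163  25  18] [[0.60371355 0.73581412]]
T 20 [197.3 166.9] [195 165   5   5] [[0.60412874 0.31044968]]
T 39 [447.4 234.4] [441 231  12   7] [[ 0.34754646 -0.52462351]]
T 31 [403.  250.3] [396 242  11  19] [[ 0.30145249 -0.36784436]]
S 86 [195.  103.8] [189 100  13   9] [[0.58567264 0.69605602]]
S 37 [292.3 190.7] [289 188   8   7] [[0.68442776 0.07848814]]
S 100 [234.2 229.8] [226 220  18  16] [[0.42910405 0.02361682]]
```

View pics/w1.png

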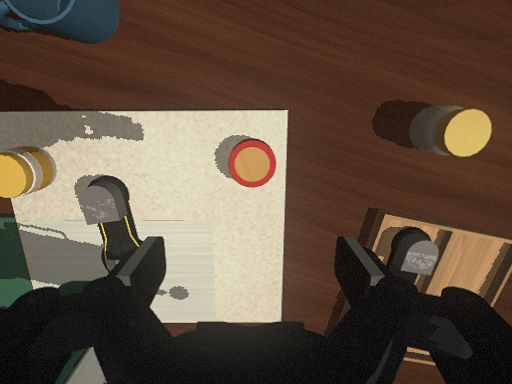

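The wrist view shows the tin at (252,162) and the sole heel at (100,203). It agrees with the top camera, so I'll trust top and wrist rather than scene.

```bash
python3 - <<'E'
from h import *
to(.435,.037,.018,1.889)
W=read_camera("wrist")
m=hsv(W,(0,0,150),(180,90,255))
ct=max(cv2.findContours(m,0,cv2.CHAIN_APPROX_NONE)[0],key=cv2.contourArea)[:,0,:]
t=ct[(abs(ct[:,1]-110)<5)&(ct[:,0]>150)&(ct[:,0]<280)]; r=ct[(abs(ct[:,0]-285)<6)&(ct[:,1]>120)&(ct[:,1]<315)]
L=[]
for s in(t,r):
    w=onz(W,s,.012).astype(np.float32);L.append(cv2.fitLine(w,cv2.DIST_HUBER,0,1e-4,1e-4).ravel());print(len(s),L[-1])
b,a=L;k=np.linalg.solve(np.c_[a[:2],-b[:2]],b[2:]-a[2:]);Bc=a[2:]+k[0]*a[:2]
th=np.arctan2(a[1],a[0])%np.pi;th2=np.arctan2(b[1],b[0])%np.pi-np.pi/2;u=(th+th2)/2
ux=np.array([np.cos(u),np.sin(u)]);uy=np.array([-ux[1],ux[0]]);print(th,th2,"B",Bc,"needle",Bc+.235*ux-.235*uy)
E
```

```text
shift [0.0043 0.0003 0.202 ] turn [ 0.  -0.   0.2] q7 1.68
shift [0.0043 0.0003 0.202 ] turn [   0.     0.  -179.8] q7 1.68
129 [ 0.3151556  -0.94904     0.39192486 -0.03288215]
159 [0.9494147  0.31402507 0.47813872 0.09820946]
0.31942967 0.32062066 B [0.3612328  0.05954206] needle [ 0.65823    -0.08959766]
```

Emit:
arm_command:
  commands: [0.004,0,0.06,0,0,0,1,0.004,0,0.11,0,0,0,1,0.004,0,0.16,0,0,0,1,0.004,0,0.19,0,0,0,1,0.004,0,0.202,0,0,0,1,0.004,0,0.202,0,0,0,0,0.004,0,0.202,0,0,0,0,0.004,0,0.202,0,0,0,0]
  force: 40

```text
t: 2.8
eef_pos: [0.4367, 0.0361, 0.0191]
tool_rot: [0.001, -0.159, 0.987, 0.0]
contact_force: [-0.3, -0.0, -0.3]
gripper_width: 0.517
grasp_force: 0.0
```

Emit:
arm_command:
  commands: [0,0,0,0,0,0,0,0,0,0,0,0,0,0,0,0,0,0,0,0,0,0,0,0,0,0,0,0]

```text
t: 3.2
eef_pos: [0.4359, 0.0354, 0.0183]
tool_rot: [0.0, -0.159, 0.987, 0.0]
contact_force: [0.1, 0.4, -0.4]
gripper_width: 0.001
grasp_force: 0.0
```

Emit:
arm_command:
  commands: [0,0,-0.05,0,0,0,0,0,0,-0.1,0,0,0,0,0,0,-0.15,0,0,0,1,0,0,-0.2,0,0,0,1,0,0,-0.2,0,0,0,1,0,0,-0.2,0,0,0,1]

```text
t: 3.8
eef_pos: [0.4363, 0.0356, 0.2192]
tool_rot: [0.002, -0.159, 0.987, 0.0]
contact_force: [-0.9, 0.0, -0.1]
gripper_width: 0.682
grasp_force: 0.0
```

```bash
python3 - <<'E'
from h import *
W=read_camera("wrist");T=read_camera("top")
print(get_obs()["eef_pos"],get_obs()["gripper_width"])
for n,c in(("W",W),("T",T)):
    m=hsv(c,(0,140,90),(9,255,255))|hsv(c,(174,140,90),(180,255,255))
    for a,ce,bb in blobs(m,20): print(n,a,ce,bb,onz(c,ce,.038))
cv2.imwrite("pics/w2.png",np.hstack([W["img"][::2,::2],T["img"][100:292,180:436]])[:,:,::-1])
E
```

```text
[0.43473812 0.03519267 0.21708981] 0.8458580224083518
W 41 [160.6  11.9] [153   8  17   9] [[ 0.30557368 -0.10940929]]
W 77 [195.6  24.2] [189  17  14  18] [[ 0.30533967 -0.07021784]]
W 22 [205.2  25.7] [202  21   7  11] [[ 0.30348917 -0.05984814]]
W 779 [250.9 164.4] [228 142  47  48] [[0.43414955 0.03607251]]
T 32 [274.5 144.5] [272 142   6   6] [[0.67303562 0.04556953]]
T 273 [ 78.4 171.6] [ 65 163  25  18] [[0.60335446 0.73579719]]
T 20 [197.3 166.9] [195 165   5   5] [[0.60412874 0.31044968]]
T 49 [446. 233.] [439 228  15  11] [[ 0.35243363 -0.52008161]]
T 29 [402.9 249.8] [396 242  11  19] [[ 0.30310944 -0.36761173]]
```

View pics/w2.png

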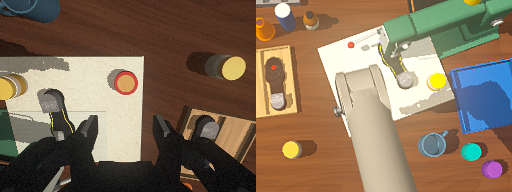

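The tin at (125,82) has not moved, yet the fingers shut on nothing. I'll look from low down.

Emit:
arm_command:
  commands: [0,0,0.05,0,0,0,1,0,0,0.1,0,0,0,1,0,0,0.15,0,0,0,1,0,0,0.17,0,0,0,1,0,0,0.17,0,0,0,1,0,0,0.17,0,0,0,1]

```text
t: 4.5
eef_pos: [0.4349, 0.0349, 0.0475]
tool_rot: [-0.001, -0.159, 0.987, -0.0]
contact_force: [0.0, 0.4, -0.0]
gripper_width: 1.002
grasp_force: 0.0
```

```bash
python3 - <<'E'
from h import *
W=read_camera("wrist");S=read_camera("scene")
print(get_obs()["eef_pos"],get_obs()["gripper_width"],W["pose"][:3,3])
p=get_obs()["eef_pos"];print("TCP px W",proj(W,p),"S",proj(S,p))
cv2.imwrite("pics/w3.png",np.hstack([W["img"],cv2.resize(S["img"][150:310,170:290],(288,384))])[:,:,::-1])
E
```

```text
[0.4365102  0.03540636 0.04894477] 1.0013340132542696 [0.36752015 0.01267656 0.21680857]
TCP px W [[249.96078451 226.87084454]] S [[234.48578676 224.31611775]]
```

View pics/w3.png

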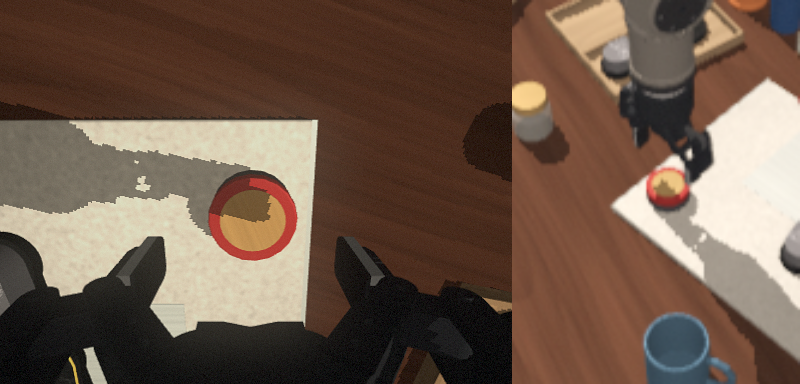

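The lid is at (252,215) in the wrist view, and the open tips at (160,240) and (340,240) look shorter than the TCP. I'll shut the fingers here and compare where the tips really are with the projected TCP.

Emit:
arm_command:
  commands: [0,0,-0.03,0,0,0,0,0,0,-0.03,0,0,0,0,0,0,-0.03,0,0,0,0,0,0,-0.03,0,0,0,0,0,0,-0.03,0,0,0,0,0,0,-0.03,0,0,0,0,0,0,-0.03,0,0,0,0]

```text
t: 5.3
eef_pos: [0.4355, 0.0353, 0.0777]
tool_rot: [-0.0, -0.159, 0.987, -0.0]
contact_force: [0.5, 0.1, -0.2]
gripper_width: 0.002
grasp_force: 0.0
```

```bash
python3 - <<'E'
from h import *
W=read_camera("wrist");S=read_camera("scene");p,R,o=pose()
print(p,o["gripper_width"])
a=proj(W,p)[0];b=proj(S,p)[0];print("TCP px W",a,"S",b)
w=W["img"].copy();cv2.drawMarker(w,tuple(int(v) for v in a),(0,255,0),0,12,1)
s=S["img"].copy();cv2.drawMarker(s,tuple(int(v) for v in b),(0,255,0),0,6,1)
cv2.imwrite("pics/w4.png",np.hstack([w,cv2.resize(s[150:310,170:290],(288,384))])[:,:,::-1])
E
```

```text
[0.4355415  0.03533086 0.0778154 ] 0.0014335214994892185
TCP px W [250.06896675 223.74948467] S [233.97122397 218.90328278]
```

View pics/w4.png

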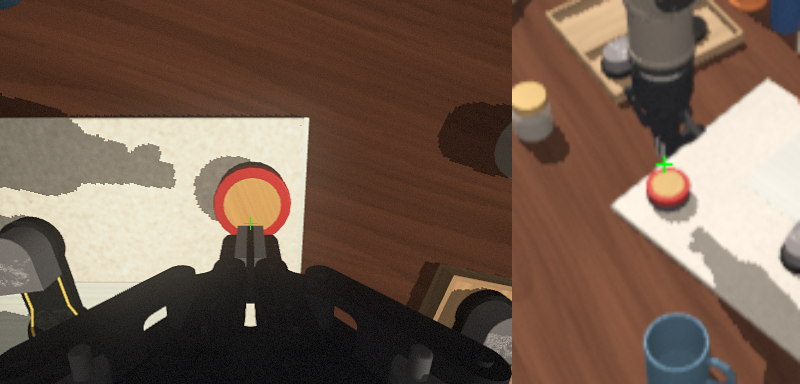

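The shut tip coincides with the projected TCP, so the kinematics are fine. The top/scene mismatch and the miss both suggest that the bench lies lower than z=0, so I'll triangulate heights.

```bash
cat >> h.py <<'E'
def corner(c,m,P,seed,tol=5,z=0):
    """P: three pixel pts A,B,C -> refined pixel corner B of lines AB,BC (undistorted slopes)"""
    ct=[k[:,0,:] for k in cv2.findContours(m,cv2.RETR_LIST,cv2.CHAIN_APPROX_NONE)[0] if len(k)>60]
    ct=np.vstack(ct);f=c["camera_matrix"][0,0];w=und(c,ct)*f;P=und(c,P)*f;L=[]
    for a,b in((P[0],P[1]),(P[1],P[2])):
        l=np.linalg.norm(b-a);d=(b-a)/l;n=np.array([-d[1],d[0]]);t=(w-a)@d/l
        s=w[(abs((w-a)@n)<tol)&(t>.06)&(t<.94)];L.append(cv2.fitLine(s.astype(np.float32),cv2.DIST_HUBER,0,.01,.01).ravel())
    k=np.linalg.solve(np.c_[L[0][:2],-L[1][:2]],L[1][2:]-L[0][2:]);return np.r_[(L[0][2:]+k[0]*L[0][:2])/f,1.]
def tri2(c1,s1,c2,s2):
    A=np.zeros((3,3));b=np.zeros(3)
    for c,s in((c1,s1),(c2,s2)):
        v=c["pose"][:3,:3]@s;v/=np.linalg.norm(v);M=np.eye(3)-np.outer(v,v);A+=M;b+=M@c["pose"][:3,3]
    x=np.linalg.solve(A,b);return x
E
python3 - <<'E'
from h import *
S=read_camera("scene");T=read_camera("top")
T["img"]=cv2.cvtColor(cv2.imread("raw_top.png"),4);S["img"]=cv2.cvtColor(cv2.imread("raw_scene.png"),4)
mT=hsv(T,(0,0,170),(180,60,255));mS=hsv(S,(0,0,150),(180,75,255))
pT=np.array([[378,232],[428,370],[590,310]])*.64;pS=np.array([[433,288],[332,370],[473,480]])*.64
s=lambda c,p:np.r_[und(c,p)[0],1]
B=tri2(T,corner(T,mT,pT,0),S,corner(S,mS,pS,0));print("plate B",B)
print("A",tri(T,pT[0],S,pS[0]),"C",tri(T,pT[2],S,pS[2]))
print("tin",tri(T,[278.8,213.9],S,[235,228.8]),"pot",tri(T,[361.5,180.4],S,np.array([381,461])/3+[180,120]))
mk=blobs(hsv(S,(0,150,110),(8,255,255)),8);print(mk)
print("mark",tri(T,[197.2,166.9],S,np.array([186,127])/3+[180,120]))
b=[];
for c in(T,S):
    m=hsv(c,(105,150,50),(118,255,255));b.append(max(cv2.findContours(m,0,2)[0],key=cv2.contourArea)[:,0,:])
t,u=b
for n,i,j in(("near-left",(t@[1,-1]).argmin(),u[:,0].argmin()),("far-left",(t@[1,1]).argmin(),u[:,1].argmin()),("far-right",(t@[1,-1]).argmax(),u[:,0].argmax())):
    print("bin",n,t[i],u[j],tri(T,t[i],S,u[j]))
E
```

```text
plate B [0.36303948 0.05990095 0.00629202]
A [ 6.72906050e-01  1.59425175e-01 -1.87233024e-04] C [ 0.48216901 -0.30071361  0.01267851]
tin [0.43823433 0.03850396 0.0199627 ] pot [ 0.53532865 -0.23715474  0.06352055]
[(240, array([194.4,  95.5]), array([190,  82,  12,  26], dtype=int32)), (11, array([241.5, 161.4]), array([240, 160,   4,   4], dtype=int32)), (35, array([292.3, 190.8]), array([289, 188,   7,   7], dtype=int32)), (82, array([234.2, 230.2]), array([226, 221,  18,  15], dtype=int32))]
mark [0.61096236 0.31649156 0.00585163]
bin near-left [386 232] [270 331] [ 0.36457622 -0.32013462  0.01626782]
bin far-left [382 172] [327 288] [ 0.55909995 -0.30593004  0.0680506 ]
bin far-right [435 159] [384 346] [ 0.60755744 -0.50703196  0.03071552]
```

Emit:
arm_command:
  commands: [0,0,0.03,0,0,0,0,0,0,0.04,0,0,0,0,0,0,0.045,0,0,0,0,0,0,0.05,0,0,0,0,0,0,0.055,0,0,0,0,0,0,0.058,0,0,0,0]

```text
t: 6.1
eef_pos: [0.4359, 0.0354, 0.02]
tool_rot: [0.0, -0.159, 0.987, 0.0]
contact_force: [-0.7, -0.4, -0.9]
gripper_width: 0.003
grasp_force: 0.0
```

```bash
python3 - <<'E'
from h import *
W=read_camera("wrist");S=read_camera("scene");p,R,o=pose()
print(p,o["contact_force"])
a=proj(W,p)[0];b=proj(S,p)[0];print(a,b)
w=W["img"].copy();s=S["img"].copy()
cv2.imwrite("pics/w5.png",np.hstack([w,cv2.resize(s[150:310,170:290],(288,384))])[:,:,::-1])
E
```

```text
[0.43569009 0.03537343 0.01996917] [ 0.13277488 -0.23406544  0.14356265]
[250.11256247 223.14104666] [234.51544553 229.81334173]
```

View pics/w5.png

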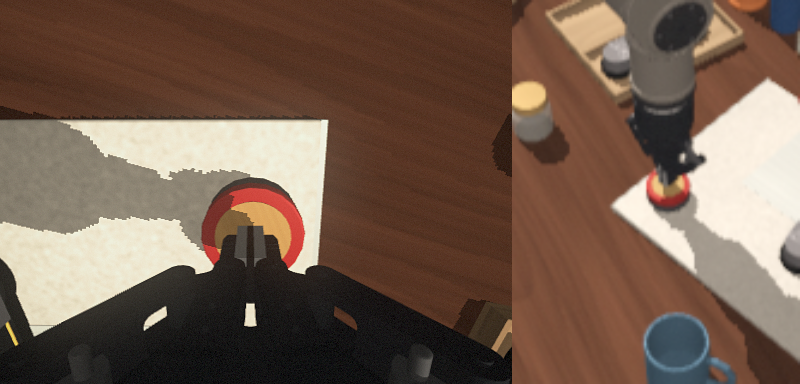

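The lid spans 102 px, giving a depth of about 0.169 m, and the tip shows no contact even at a nominal z of 0.020. Lid size, open-finger spacing and the scene view all say the real fingertips end about 27 mm short of the reported TCP. I'll confirm this by touching the lid gently.

Emit:
arm_command:
  commands: [0,0,0.002,0,0,0,0,0,0,0.004,0,0,0,0,0,0,0.006,0,0,0,0,0,0,0.006,0,0,0,0]

```text
t: 6.6
eef_pos: [0.4355, 0.0354, 0.0139]
tool_rot: [-0.0, -0.159, 0.987, 0.0]
contact_force: [-0.6, -0.1, 0.1]
gripper_width: -0.002
grasp_force: 0.0
```

Emit:
arm_command:
  commands: [0,0,0.002,0,0,0,0,0,0,0.002,0,0,0,0]

```text
t: 6.8
eef_pos: [0.4356, 0.0354, 0.0119]
tool_rot: [-0.0, -0.159, 0.987, 0.0]
contact_force: [1.3, -0.8, -0.7]
gripper_width: 0.0
grasp_force: 0.0
```

Emit:
arm_command:
  commands: [0,0,0.002,0,0,0,0,0,0,0.002,0,0,0,0]

```text
t: 7.0
eef_pos: [0.4358, 0.0354, 0.0111]
tool_rot: [0.0, -0.159, 0.987, 0.0]
contact_force: [-5.2, -1.0, 20.8]
gripper_width: -0.002
grasp_force: 10.4
```

Emit:
arm_command:
  commands: [0,0,0.002,0,0,0,0,0,0,0.002,0,0,0,0]

```text
t: 7.2
eef_pos: [0.4359, 0.0354, 0.0109]
tool_rot: [0.0, -0.158, 0.987, 0.001]
contact_force: [-13.6, -1.0, 54.3]
gripper_width: 0.003
grasp_force: 27.1
```

Contact came at nominal z=0.0115 against the lid top at 0.038, so the physical fingertips end 26.5 mm short of the reported TCP. I'll use that offset from now on.

Emit:
arm_command:
  commands: [0,0,-0.06,0,0,0,1,0,0,-0.06,0,0,0,1,0,0,-0.06,0,0,0,1,0,0,-0.06,0,0,0,1,0,0,-0.06,0,0,0,1,0,0,-0.04,0,0,0,1,0,0,-0.02,0,0,0,1,0,0,0,0,0,0,1]
  force: 30

```text
t: 8.0
eef_pos: [0.4348, 0.0352, 0.0063]
tool_rot: [-0.001, -0.159, 0.987, -0.0]
contact_force: [0.2, -0.1, -0.7]
gripper_width: 0.999
grasp_force: 0.0
```

```bash
sed -i 's/np.array(\[x,y,z\])-p)/np.array([x,y,z-TIP])-p)/; s/^def to/TIP=.0265\ndef to/' h.py; python3 - <<'E'
from h import *
print(get_obs()["eef_pos"],get_obs()["contact_force"])
to(.4345,.0375,.0125,1.890)
E
```

```text
[0.4348423  0.03524086 0.00633789] [ 0.15143102 -0.08100789 -0.73817471]
shift [-0.0004  0.0023  0.0203] turn [ 0.  -0.1 -0. ] q7 1.85
shift [-0.0004  0.0023  0.0203] turn [ -0.2  -0.  180. ] q7 1.85
```

Emit:
arm_command:
  commands: [0,0.002,0.01,0,0,0,1,0,0.002,0.02,0,0,0,1,0,0.002,0.02,0,0,0,0,0,0.002,0.02,0,0,0,0,0,0.002,0.02,0,0,0,0,0,0.002,0.02,0,0,0,0,0,0.002,0.02,0,0,0,0]

```text
t: 8.7
eef_pos: [0.4354, 0.0374, -0.0115]
tool_rot: [0.001, -0.159, 0.987, 0.0]
contact_force: [0.4, -0.5, -1.6]
gripper_width: 0.687
grasp_force: 32.4
```

```bash
python3 - <<'E'
from h import *
o=get_obs();print(o["eef_pos"],o["contact_force"],o["grasp_force"])
E
```

```text
[ 0.43543818  0.03738668 -0.01151928] [ 0.41454123 -0.48793187 -1.61226472] 32.36026167869568
```

```bash
python3 - <<'E'
from h import *
to(.4345,.0375,.17,1.89); to(.445,-.43,.17,1.89)
E
```

```text
shift [ 0.0007  0.0004 -0.155 ] turn [-0.   0.1 -0. ] q7 1.86
shift [ 0.0007  0.0004 -0.155 ] turn [1.0e-01 0.0e+00 1.8e+02] q7 1.86
shift [ 0.1373 -0.4468 -0.1551] turn [-0.   0.1 -0. ] q7 1.86
shift [ 0.1373 -0.4468 -0.1551] turn [1.0e-01 0.0e+00 1.8e+02] q7 1.86
```

Emit:
arm_command:
  commands: [0,0,-0.04,0,0,0,0,0,0,-0.08,0,0,0,0,0,0,-0.12,0,0,0,0,0.01,-0.03,-0.155,0,0,0,0,0.025,-0.08,-0.155,0,0,8,0,0.04,-0.13,-0.155,0,0,16,0,0.055,-0.18,-0.155,0,0,24,0,0.07,-0.225,-0.155,0,0,30,0]

```text
t: 9.5
eef_pos: [0.4391, -0.196, 0.1436]
tool_rot: [0.001, 0.104, 0.995, 0.0]
contact_force: [0.6, 0.1, -0.3]
gripper_width: 0.692
grasp_force: 33.3
```

```bash
python3 - <<'E'
from h import *
o=get_obs();print(o["grasp_force"],o["gripper_width"]);to(.445,-.43,.17);to(.445,-.43,.06)
E
```

```text
33.276296854019165 0.6916215376153351
shift [-5.440e-02 -2.276e-01  1.000e-04]
shift [-0.0543 -0.2277  0.1101]
```

Emit:
arm_command:
  commands: [-0.012,-0.05,0,0,0,0,0,-0.024,-0.1,0,0,0,0,0,-0.036,-0.15,0,0,0,0,0,-0.048,-0.2,0,0,0,0,0,-0.054,-0.228,0,0,0,0,0,-0.054,-0.228,0.05,0,0,0,0,-0.054,-0.228,0.1,0,0,0,0,-0.054,-0.228,0.14,0,0,0,0]

```text
t: 10.3
eef_pos: [0.4449, -0.4278, 0.0006]
tool_rot: [-0.001, 0.102, 0.995, 0.001]
contact_force: [0.3, 0.8, -0.8]
gripper_width: 0.687
grasp_force: 33.4
```

Emit:
arm_command:
  commands: [0,0,0.014,0,0,0,0,0,0,0.014,0,0,0,0,0,0,0.014,0,0,0,0.9,0,0,0.014,0,0,0,0.9,0,0,-0.05,0,0,0,0.9,0,0,-0.1,0,0,0,1,0,0,-0.14,0,0,0,1,0,0,-0.14,0,0,0,1]

```text
t: 11.1
eef_pos: [0.449, -0.4327, 0.1522]
tool_rot: [0.006, 0.103, 0.995, -0.004]
contact_force: [0.7, -0.6, 0.9]
gripper_width: 1.005
grasp_force: 0.0
```

```bash
python3 - <<'E'
from h import *
T=read_camera("top");W=read_camera("wrist");p,R,o=pose();print(p,o["q"].round(2))
for n,c in(("T",T),("W",W)):
    for a,ce,bb in blobs(hsv(c,(20,150,150),(32,255,255)),40): print(n,"yel",a,ce,bb,onz(c,ce,.067))
    for a,ce,bb in blobs(hsv(c,(0,140,90),(8,255,255))|hsv(c,(174,140,90),(180,255,255)),40): print(n,"red",a,ce,bb,onz(c,ce,.031))
E
```

```text
[ 0.44727488 -0.42980452  0.14679178] [ 0.26  0.49  0.56  1.78 -0.31  0.95  2.31]
T yel 416 [397.4  91.2] [386  78  25  27] [[ 0.84287658 -0.38472775]]
T yel 200 [361.5 180.4] [354 173  16  16] [[ 0.53484524 -0.23642617]]
T yel 115 [417.3 205.7] [412 200  12  12] [[ 0.44488471 -0.41721587]]
T yel 209 [214.2 249.2] [206 241  17  17] [[0.32463836 0.25181411]]
T red 270 [ 78.4 171.6] [ 65 163  25  18] [[0.60485234 0.73917046]]
T red 101 [415.3 206.6] [408 198  18  17] [[ 0.44576148 -0.42276088]]
W yel 574 [463.3 241.3] [439 215  56  41] [[ 0.54375453 -0.2406856 ]]
W red 1172 [252.1 172.7] [224 146  58  57] [[ 0.44389732 -0.42915666]]
```

Tin is in the bin. Pot next, with the fingers turned across the bin–sole line.

```bash
python3 - <<'E'
from h import *
to(.535,-.237,.16,.35);to(.535,-.237,.033,.35)
E
```

```text
shift [-0.0467  0.2066  0.0132] turn [ 0.1  0.4 58.2] q7 2.31
shift [-0.0467  0.2066  0.0132] turn [-5.000e-01  1.000e-01 -1.218e+02] q7 2.31
shift [-0.0458  0.2069  0.1401] turn [ 0.1  0.4 58.2] q7 2.31
shift [-0.0458  0.2069  0.1401] turn [-5.000e-01  1.000e-01 -1.218e+02] q7 2.31
```

Emit:
arm_command:
  commands: [-0.011,0.05,0.01,0,0.4,8,1,-0.022,0.1,0.013,0,0.4,16,1,-0.034,0.15,0.013,0,0.4,24,1,-0.046,0.19,0.013,0,0.4,32,1,-0.046,0.207,0.013,0,0.4,40,1,-0.046,0.207,0.013,0,0.4,48,1,-0.046,0.207,0.013,0,0.4,58,1,-0.046,0.207,0.013,0,0.4,58,1]

```text
t: 12.0
eef_pos: [0.5322, -0.2344, 0.1291]
tool_rot: [-0.004, 0.572, 0.82, -0.0]
contact_force: [0.1, 0.6, -0.1]
gripper_width: 1.0
grasp_force: 0.0
```

```bash
python3 - <<'E'
from h import *
T=read_camera("top");W=read_camera("wrist");p,R,o=pose();print(p,o["q"].round(2))
for n,c in(("W",W),):
    for a,ce,bb in blobs(hsv(c,(20,150,150),(32,255,255)),40): print(n,"yel",a,ce,bb,onz(c,ce,.067))
to(.535,-.237,.033,.35)
# sole heel (grey block) and plate from wrist
cv2.imwrite("pics/w6.png",W["img"][:,:,::-1])
E
```

```text
[ 0.53227028 -0.23493915  0.12942283] [-0.28  0.52  0.8   1.89 -0.46  0.93  1.1 ]
W yel 40 [373.3 100. ] [363  97  23   7] [[ 0.5942264  -0.13089221]]
W yel 2867 [252.9 195.8] [222 164  62  62] [[ 0.53404732 -0.23574618]]
shift [-0.0037  0.0024  0.1229] turn [-0.3 -0.4  0.4] q7 1.1
shift [-0.0037  0.0024  0.1229] turn [   0.6   -0.4 -179.6] q7 1.1
```

View pics/w6.png

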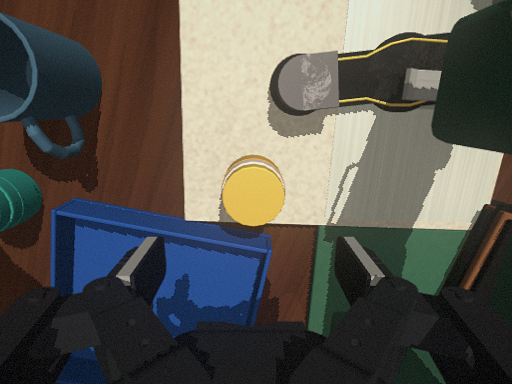

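The cap at (253,196) on a white body, standing on the plate, is the pot meant. The bin corner at (270,240) is clear of the fingers.

Emit:
arm_command:
  commands: [-0.002,0.001,0.04,0,0,0,1,-0.003,0.002,0.08,0,0,0,1,-0.003,0.002,0.11,0,0,0,1,-0.003,0.002,0.123,0,0,0,1,-0.003,0.002,0.123,0,0,0,0,-0.003,0.002,0.123,0,0,0,0,-0.003,0.002,0.123,0,0,0,0,-0.003,0.002,0.123,0,0,0,0]

```text
t: 12.9
eef_pos: [0.5362, -0.2374, 0.0085]
tool_rot: [-0.002, 0.571, 0.821, 0.001]
contact_force: [0.8, -0.3, 3.8]
gripper_width: 0.669
grasp_force: 32.6
```

```bash
python3 - <<'E'
from h import *
p,R,o=pose();print(p,o["gripper_width"],o["grasp_force"]);to(.525,-.38,.14)
E
```

```text
[ 0.53615314 -0.23735481  0.00853293] 0.6686225546979798 32.62638509273529
shift [-0.1295 -0.06   -0.1054]
```

```bash
python3 - <<'E'
from h import *
to(.53,-.4,.14,1.4);to(.53,-.4,.032)
E
```

```text
shift [-0.15   -0.0623 -0.1055] turn [  0.1  -0.2 -59.9] q7 1.22
shift [-0.15   -0.0623 -0.1055] turn [-3.000e-01 -1.000e-01  1.201e+02] q7 1.22
shift [-0.1504 -0.0622  0.0025]
```

Emit:
arm_command:
  commands: [0,0,-0.04,0,0,0,0,0,0,-0.08,0,0,-6,0,-0.03,-0.01,-0.105,0,0,-14,0,-0.07,-0.03,-0.105,0,0,-22,0,-0.11,-0.045,-0.105,0,0,-30,0,-0.15,-0.062,-0.105,0,0,-38,0,-0.15,-0.062,-0.105,0,0,-46,0,-0.15,-0.062,-0.08,0,0,-52,0]

```text
t: 13.7
eef_pos: [0.5304, -0.4039, 0.0901]
tool_rot: [0.001, 0.153, 0.988, -0.0]
contact_force: [1.2, 0.2, -0.7]
gripper_width: 0.665
grasp_force: 33.5
```

```bash
python3 - <<'E'
from h import *
to(.53,-.4,.032,1.4);print(get_obs()["gripper_width"])
E
```

```text
shift [0.0017 0.0036 0.0846] turn [-0.   0.1 -7.8] q7 2.12
shift [0.0017 0.0036 0.0846] turn [1.000e-01 1.000e-01 1.722e+02] q7 2.12
0.6654750479134155
```

Emit:
arm_command:
  commands: [0,0,0.05,0,0,0,0,0,0,0.08,0,0,0,0,0,0,0.085,0,0,0,0,0,0,0.085,0,0,0,0.9,0,0,0.085,0,0,0,0.9,0,0,0.04,0,0,0,0.9,0,0,-0.01,0,0,0,0.9,0,0,-0.06,0,0,0,0.9]

```text
t: 14.5
eef_pos: [0.5296, -0.3999, 0.1493]
tool_rot: [-0.002, 0.154, 0.988, 0.001]
contact_force: [1.2, 0.2, -0.2]
gripper_width: 0.901
grasp_force: 0.0
```

```bash
python3 - <<'E'
from h import *
T=read_camera("top");S=read_camera("scene");p,R,o=pose();print(p,o["q"].round(2))
for a,ce,bb in blobs(hsv(T,(20,150,150),(32,255,255)),40): print("yel",a,ce,onz(T,ce,.06))
for a,ce,bb in blobs(hsv(T,(0,140,90),(8,255,255)),15): print("red",a,ce,bb)
th=.319;N=np.array([.6597,-.0897]);ux=np.array([np.cos(th),np.sin(th)]);uy=np.array([-ux[1],ux[0]])
for z in(.07,.08,.09,.1,.11):
    k=onz(T,[274.5,144.5],z)[0];d=k-N;print(z,k,"needle frame",d@ux,d@uy)
k=tri(T,[274.5,144.5],S,[292.3,190.75]);print(k)
cv2.imwrite("pics/t2.png",np.hstack([cv2.resize(T["img"][120:185,250:350],(400,260),interpolation=2),cv2.resize(S["img"][165:230,270:370],(400,260),interpolation=2)])[:,:,::-1])
E
```

```text
[ 0.5334843  -0.40372182  0.15590232] [ 0.18  0.56  0.54  1.65 -0.33  1.02  2.09]
yel 410 [397.4  91.1] [[ 0.84600578 -0.38707552]]
yel 197 [408.7 181.6] [[ 0.52711097 -0.39696558]]
yel 208 [214.2 249.1] [[0.32505997 0.25276834]]
red 29 [274.3 144.4] [272 142   6   6]
red 270 [ 78.5 171.6] [ 65 163  25  18]
red 19 [197.2 167. ] [195 165   5   5]
0.07 [0.66458605 0.04601882] needle frame 0.04720329643535227 0.12733939426413174
0.08 [0.66194556 0.04615923] needle frame 0.04474005265855736 0.12830081690334497
0.09 [0.65930507 0.04629963] needle frame 0.04227680888176244 0.12926223954255817
0.1 [0.65666458 0.04644003] needle frame 0.039813565104967516 0.13022366218177137
0.11 [0.65402408 0.04658044] needle frame 0.037350321328172606 0.1311850848209846
[0.66109959 0.04632386 0.08168214]
```

View pics/t2.png

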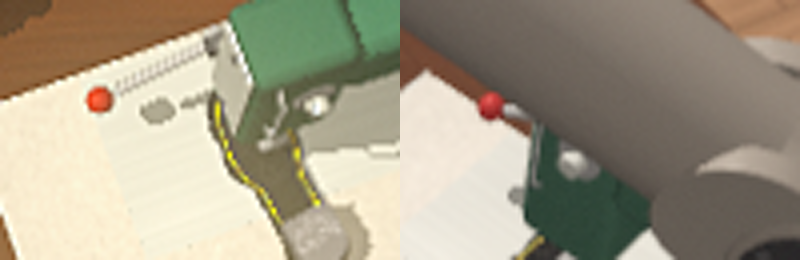

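The pictures show the knob at (100,100) in the left crop and (490,105) in the right, free on all sides; the lever is down. Both tin and pot are in the bin, so I'll go round the front of the head to hover over the knob.

```bash
python3 - <<'E'
from h import *
to(.5,-.15,.2,.319);to(.6,.06,.22,.319)
E
```

```text
shift [ 0.1091  0.2314 -0.0189] turn [ 0.2  0.5 54. ] q7 2.09
shift [ 0.1091  0.2314 -0.0189] turn [  -0.6    0.2 -126. ] q7 2.09
shift [ 0.0778  0.4618 -0.0389] turn [ 0.2  0.5 54. ] q7 2.09
shift [ 0.0778  0.4618 -0.0389] turn [  -0.6    0.2 -126. ] q7 2.09
```

Emit:
arm_command:
  commands: [0.022,0.046,-0.019,0,0,8,1,0.044,0.092,-0.019,0,0,16,1,0.066,0.138,-0.019,0,0,24,1,0.088,0.184,-0.019,0,0,32,1,0.109,0.231,-0.019,0.2,0.5,40,1,0.103,0.277,-0.025,0.2,0.5,48,1,0.097,0.323,-0.03,0.2,0.5,54,1,0.09,0.37,-0.035,0.2,0.5,54,1]

```text
t: 15.4
eef_pos: [0.5563, -0.0197, 0.1839]
tool_rot: [-0.007, 0.587, 0.81, 0.0]
contact_force: [0.3, 0.5, -0.2]
gripper_width: 0.997
grasp_force: 0.0
```

```bash
python3 - <<'E'
from h import *
p,R,o=pose();print(p,o["q"].round(2));to(.6,.06,.22,.319);to(.645,.05,.22,.319)
E
```

```text
[ 0.55633918 -0.01970917  0.18393816] [-0.67  0.39  0.78  1.89 -0.33  1.    0.57]
shift [ 0.0623  0.0662 -0.0093] turn [-0.5 -0.7 -0.2] q7 0.57
shift [ 0.0623  0.0662 -0.0093] turn [ -1.1   0.7 179.8] q7 0.57
shift [ 0.0388  0.1059 -0.0099] turn [-0.5 -0.7 -0.2] q7 0.57
shift [ 0.0388  0.1059 -0.0099] turn [ -1.1   0.7 179.8] q7 0.57
```

Emit:
arm_command:
  commands: [0.06,0.06,-0.01,-0.5,-0.7,0,1,0.06,0.066,-0.01,-0.5,-0.7,0,1,0.04,0.106,-0.01,-0.5,-0.7,0,1,0.04,0.106,-0.01,-0.5,-0.7,0,1,0.04,0.106,-0.01,-0.5,-0.7,0,1]

```text
t: 15.9
eef_pos: [0.6445, 0.0486, 0.1923]
tool_rot: [0.0, 0.586, 0.81, -0.001]
contact_force: [-0.3, 0.1, 1.2]
gripper_width: 0.999
grasp_force: 0.0
```

```bash
python3 - <<'E'
from h import *
W=read_camera("wrist");T=read_camera("top");p,R,o=pose();print(p,o["q"].round(2))
m=hsv(W,(0,140,90),(8,255,255))|hsv(W,(174,140,90),(180,255,255))
N=np.array([.6597,-.0897]);th=.319;ux=np.array([np.cos(th),np.sin(th)]);uy=np.array([-ux[1],ux[0]])
for a,ce,bb in blobs(m,100):
    print(a,ce,bb,"diam",2*np.sqrt(a/np.pi))
    k=tri(T,[274.4,144.4],W,ce);print("tri",k)
    dep=W["camera_matrix"][0,0]*.024/(2*np.sqrt(a/np.pi));v=W["pose"][:3,:3]@np.r_[und(W,ce)[0],1];print("bydiam",W["pose"][:3,3]+v*dep)
    for z in(.08,.09,.1):
        k=onz(W,ce,z)[0];print(z,k,(k-N)@ux,(k-N)@uy)
cv2.imwrite("w7.png",W["img"][:,:,::-1])
E
```

```text
[0.6433647  0.0485113  0.19243762] [-0.68  0.53  0.74  1.68 -0.39  1.09  0.49]
373 [264.7 185.4] [254 175  22  22] diam 21.792621462004423
tri [0.66035825 0.04701094 0.0838465 ]
bydiam [0.66320406 0.04086829 0.05650062]
0.08 [0.65999141 0.04660572] 0.043024525992353325 0.1293376402200787
0.09 [0.6586243  0.04904725] 0.042492083585485736 0.13208473941855495
0.1 [0.65725718 0.05148877] 0.04195964117861826 0.13483183861703119
```

```bash
python3 - <<'E'
from h import *
to(.6602,.0468,.071,.319)
E
```

```text
shift [-0.0068  0.0157  0.1479] turn [-0.1  0.  -0.1] q7 0.49
shift [-0.0068  0.0157  0.1479] turn [0.000e+00 1.000e-01 1.799e+02] q7 0.49
```

Emit:
arm_command:
  commands: [-0.004,0.008,0.03,0,0,0,0.7,-0.007,0.016,0.06,0,0,0,0.7,-0.007,0.016,0.1,0,0,0,0.7,-0.007,0.016,0.13,0,0,0,0.7,-0.007,0.016,0.148,0,0,0,0.7,-0.007,0.016,0.148,0,0,0,0,-0.007,0.016,0.148,0,0,0,0,-0.007,0.016,0.148,0,0,0,0]
  force: 25

```text
t: 16.8
eef_pos: [0.6607, 0.0466, 0.0457]
tool_rot: [-0.0, 0.586, 0.81, -0.001]
contact_force: [-1.5, 1.3, 1.6]
gripper_width: 0.254
grasp_force: 24.5
```

Emit:
arm_command:
  commands: [0,0,0,0,0,0,0,0,0,0,0,0,0,0,0,0,0,0,0,0,0]

```text
t: 17.1
eef_pos: [0.661, 0.0465, 0.0454]
tool_rot: [-0.0, 0.586, 0.81, -0.001]
contact_force: [-5.3, -2.1, 3.4]
gripper_width: 0.252
grasp_force: 24.7
```

Emit:
arm_command:
  commands: [0.0055,0,-0.0107,0,0,0,0,0.0098,0,-0.022,0,0,0,0,0.0129,0,-0.0336,0,0,0,0,0.0148,0,-0.0455,0,0,0,0,0.0154,0,-0.0575,0,0,0,0,0.0148,0,-0.0695,0,0,0,0,0.0129,0,-0.0814,0,0,0,0,0.0098,0,-0.093,0,0,0,0]

```text
t: 17.9
eef_pos: [0.6573, 0.0574, 0.1376]
tool_rot: [-0.001, 0.586, 0.811, -0.001]
contact_force: [-4.4, -3.9, -4.4]
gripper_width: 0.254
grasp_force: 24.8
```

Emit:
arm_command:
  commands: [-0.004,0,-0.011,0,0,0,0,-0.007,0,-0.0173,0,0,0,0,-0.008,0,-0.0195,0,0,0,0,-0.008,0,-0.0195,0,0,0,0]

```text
t: 18.3
eef_pos: [0.66, 0.0494, 0.1575]
tool_rot: [-0.001, 0.586, 0.81, -0.001]
contact_force: [-7.4, -3.0, 1.2]
gripper_width: 0.245
grasp_force: 25.2
```

```bash
python3 - <<'E'
from h import *
T=read_camera("top");S=read_camera("scene");p,R,o=pose();print(p,o["gripper_width"],o["contact_force"])
for n,c in(("T",T),("S",S)):
  print(n,[(a,ce) for a,ce,bb in blobs(hsv(c,(0,140,90),(8,255,255)),8)])
E
```

```text
[0.66004375 0.04935554 0.15753132] 0.2428570754396803 [-6.73538244 -2.44148564  0.49736151]
T [(267, array([ 78.5, 171.6])), (20, array([197.3, 166.9])), (88, array([415.6, 205.1])), (16, array([404.2, 248.2]))]
S [(261, array([194.6,  95.6])), (12, array([241.6, 161.2])), (13, array([295.8, 169.1])), (167, array([317.1, 352.3]))]
```

Emit:
arm_command:
  commands: [-0.001,0,-0.003,0,0,0,0,-0.002,0,-0.006,0,0,0,0,-0.002,0,-0.006,0,0,0,0]

```text
t: 18.7
eef_pos: [0.6609, 0.0469, 0.1635]
tool_rot: [-0.001, 0.586, 0.81, -0.001]
contact_force: [-6.6, -2.6, 0.1]
gripper_width: 0.225
grasp_force: 23.5
```

Emit:
arm_command:
  commands: [0,0,0,0,0,0,0.6,0,0,0,0,0,0,0.6,0,0,0,0,0,0,0.6,0,0,-0.03,0,0,0,0.6,0.03,0,-0.06,0,0,0,0.6,0.06,0,-0.08,0,0,0,0.6,0.1,0,-0.09,0,0,0,0.6,0.1,0,-0.09,0,0,0,0.6]

```text
t: 19.5
eef_pos: [0.6301, 0.1509, 0.2542]
tool_rot: [-0.001, 0.582, 0.813, 0.002]
contact_force: [0.4, 0.4, -0.9]
gripper_width: 0.598
grasp_force: 0.0
```

```bash
python3 - <<'E'
from h import *
T=read_camera("top");W=read_camera("wrist");p,R,o=pose();print(p,o["gripper_width"],o["q"].round(2))
print([(a,ce) for a,ce,bb in blobs(hsv(T,(0,140,90),(8,255,255)),8)])
b=[(a,ce) for a,ce,bb in blobs(hsv(W,(0,140,90),(8,255,255)),40)];print(b)
N=np.array([.6597,-.0897]);th=.319;ux=np.array([np.cos(th),np.sin(th)]);uy=np.array([-ux[1],ux[0]])
for a,ce in b:
  for z in(.18,.19,.2): k=onz(W,ce,z)[0];print(z,(k-N)@ux,(k-N)@uy)
cv2.imwrite("w8.png",W["img"][:,:,::-1]);cv2.imwrite("t8.png",T["img"][:,:,::-1])
E
```

```text
[0.63030623 0.14446031 0.25297246] 0.6003537456964342 [-0.85  0.48  0.76  1.61 -0.35  1.2   0.31]
[(34, array([273.9, 136. ])), (268, array([ 78.5, 171.6])), (19, array([197.2, 167. ])), (92, array([415.2, 206. ]))]
[(120, array([275.1,  29.8])), (457, array([245.6, 296. ]))]
0.18 0.06386659049107986 0.3613026910860244
0.19 0.06307055395153224 0.35895354798512336
0.2 0.06227451741198462 0.3566044048842223
0.18 0.042073200307572084 0.12545079398229778
0.19 0.04217529462019969 0.13282138074211544
0.2 0.04227738893282739 0.14019196750193308
```

The lever is fully up (knob at needle-frame y 0.132, z 0.19). Now to hover over the stitched sole's heel.

```bash
python3 - <<'E'
from h import *
to(.53,.05,.24,1.89);to(.545,-.125,.18,1.89)
E
```

```text
shift [-0.0578 -0.1251  0.0395] turn [  0.   -0.  -89.8] q7 0.31
shift [-0.0578 -0.1251  0.0395] turn [-0.  -0.  90.2] q7 0.31
shift [-0.2286 -0.1663  0.0995] turn [  0.   -0.  -89.8] q7 0.31
shift [-0.2286 -0.1663  0.0995] turn [-0.  -0.  90.2] q7 0.31
```

Emit:
arm_command:
  commands: [-0.02,-0.045,0.01,0,0,-8,0.7,-0.04,-0.09,0.02,0,0,-16,0.7,-0.058,-0.125,0.03,0,0,-24,0.7,-0.1,-0.14,0.04,0,0,-32,0.7,-0.14,-0.15,0.05,0,0,-40,0.7,-0.18,-0.16,0.07,0,0,-48,0.7,-0.22,-0.166,0.09,0,0,-56,0.7,-0.2286,-0.166,0.0995,0,0,-64,0.7]

```text
t: 20.4
eef_pos: [0.5429, -0.1331, 0.1524]
tool_rot: [-0.001, 0.076, 0.997, -0.002]
contact_force: [-0.4, 0.1, -0.3]
gripper_width: 0.701
grasp_force: 0.0
```

Emit:
arm_command:
  commands: [0,0,0,0,0,-8,0.7,0,0,0,0,0,-16,0.7,0,0,0,0,0,-24,0.7,0,0,0,0,0,-26,0.7,0,0,0,0,0,-26,0.7]

```text
t: 20.9
eef_pos: [0.5437, -0.1285, 0.1532]
tool_rot: [-0.001, -0.15, 0.989, -0.001]
contact_force: [-0.7, 0.1, 0.2]
gripper_width: 0.698
grasp_force: 0.0
```

```bash
python3 - <<'E'
from h import *
W=read_camera("wrist");T=read_camera("top");p,R,o=pose();print(p,o["gripper_width"],o["q"].round(2))
cv2.imwrite("pics/w9.png",W["img"][:,:,::-1]);to(.545,-.125,.18,1.89)
E
```

```text
[ 0.54380711 -0.12796769  0.15321122] 0.7010109172780654 [-0.26  0.37  0.48  1.91 -0.21  0.91  2.19]
shift [-0.002   0.0025 -0.0003] turn [-0.  -0.1 -1. ] q7 2.19
shift [-0.002   0.0025 -0.0003] turn [-2.00e-01  1.00e-01  1.79e+02] q7 2.19
```

View pics/w9.png

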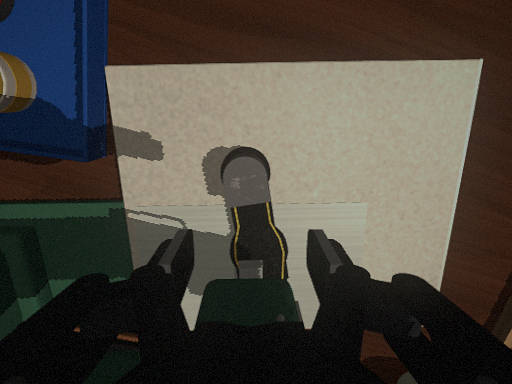

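The wrist view shows the heel block at (246,180), its front edge near row 205 and the sole turned a few degrees from the plate. I'll measure it.

```bash
cat >> h.py <<'E'
N=np.array([.6597,-.0897]);TH=.319;UX=np.array([np.cos(TH),np.sin(TH)]);UY=np.array([-UX[1],UX[0]])
def nf(w): w=np.atleast_2d(w)-N; return np.c_[w@UX,w@UY]*1000
def heel(W,roi,ztop,lo=75,hi=200):
    """grey block top face: contour + dark heel; returns needle-frame mm polygon of block top"""
    x0,x1,y0,y1=roi;h=cv2.cvtColor(W["img"],cv2.COLOR_RGB2HSV)
    m=np.zeros(h.shape[:2],np.uint8);m[y0:y1,x0:x1]=cv2.inRange(h,(0,0,lo),(180,50,hi))[y0:y1,x0:x1]
    m=cv2.morphologyEx(m,cv2.MORPH_CLOSE,np.ones((5,5)));m=cv2.morphologyEx(m,cv2.MORPH_OPEN,np.ones((3,3)))
    ct=max(cv2.findContours(m,0,1)[0],key=cv2.contourArea)[:,0,:];return ct,onz(W,ct,ztop)
E
python3 - <<'E'
from h import *
W=read_camera("wrist")
h=cv2.cvtColor(W["img"],cv2.COLOR_RGB2HSV)
for r in(155,165,175,185,195,203,212): print(r,[int(v) for v in h[r,212:284:4,2]])
print([tuple(int(q) for q in v) for v in h[185,236:266:6]])
ct,w=heel(W,(205,285,140,225),.046)
print("bbox",ct.min(0),ct.max(0));q=nf(w);print(q.min(0),q.max(0))
y=hsv(W,(18,110,90),(36,255,255));ys,xs=np.nonzero(y);s=(xs>220)&(xs<300)&(ys>200)&(ys<268)
P=nf(onz(W,np.c_[xs,ys][s],.022))
for a in range(-95,-20,8):
    k=P[(P[:,0]>=a)&(P[:,0]<a+8)]
    if len(k)>3: md=(k[:,1].min()+k[:,1].max())/2;l=k[k[:,1]<md,1];u=k[k[:,1]>md,1];print(a+4,len(k),l.mean().round(1),u.mean().round(1),((l.mean()+u.mean())/2).round(1))
E
```

```text
155 [86, 90, 94, 95, 37, 41, 51, 46, 48, 45, 52, 49, 42, 144, 166, 165, 166, 168]
165 [88, 87, 73, 35, 89, 90, 85, 85, 87, 88, 89, 90, 90, 42, 81, 168, 169, 168]
175 [92, 91, 53, 84, 85, 88, 89, 89, 86, 106, 105, 119, 116, 110, 35, 169, 167, 168]
185 [91, 91, 93, 111, 98, 115, 117, 116, 115, 98, 104, 106, 109, 117, 107, 166, 166, 165]
195 [174, 172, 126, 92, 84, 108, 121, 113, 104, 123, 99, 104, 87, 85, 88, 168, 168, 163]
203 [165, 164, 168, 126, 83, 82, 83, 83, 84, 91, 92, 59, 40, 31, 50, 169, 135, 133]
212 [157, 159, 155, 161, 84, 28, 113, 39, 34, 39, 31, 36, 31, 32, 146, 109, 163, 163]
[(13, 31, 117), (14, 29, 115), (13, 31, 98), (16, 24, 115), (18, 28, 109)]
bbox [205 140] [284 224]
[-163.71698279  -47.6908953 ] [-75.84682065  34.35993328]
-91 10 17.0 18.1 17.5
-83 36 -18.0 18.5 0.3
-75 30 -16.7 19.5 1.4
-67 35 -15.7 21.7 3.0
-59 33 -16.0 25.9 5.0
-51 32 -17.7 30.3 6.3
-43 22 -19.3 33.1 6.9
-35 16 -20.2 35.1 7.4
-27 15 -19.4 36.1 8.3
-19 15 -19.5 36.2 8.3
```

```bash
python3 - <<'E'
from h import *
W=read_camera("wrist");g=cv2.cvtColor(W["img"],cv2.COLOR_RGB2HSV)[:,:,2].astype(int)
E=[]
for c in range(236,268,3):
    col=g[196:214,c];r=196+np.argmin(np.diff(col));E.append((c,r+.5))
print("front edge px",E);q=nf(onz(W,E,.046));print(q.round(1).tolist())
print("slope",np.polyfit(q[:,1],q[:,0],1))
for r in(168,172,176,180):
    row=g[r,212:280];d=np.where(row<62)[0]+212;print(r,d.tolist())
print("heel end (z.022)",nf(onz(W,[[247,148]],.022)),"block row175 (z.046)",nf(onz(W,[[222.5,175],[266,175]],.046)))
E
```

```text
front edge px [(236, np.float64(205.5)), (239, np.float64(205.5)), (242, np.float64(204.5)), (245, np.float64(204.5)), (248, np.float64(203.5)), (251, np.float64(203.5)), (254, np.float64(202.5)), (257, np.float64(202.5)), (260, np.float64(202.5)), (263, np.float64(201.5)), (266, np.float64(210.5))]
[[-96.9, -14.6], [-96.8, -11.5], [-97.8, -8.4], [-97.8, -5.4], [-98.8, -2.3], [-98.8, 0.8], [-99.8, 3.8], [-99.7, 6.9], [-99.7, 9.9], [-100.7, 13.0], [-90.9, 16.0]]
slope [ 1.09453628e-02 -9.79803883e+01]
168 [220, 221, 222, 223, 264, 265, 266, 267, 268]
172 [220, 221, 222, 266, 267, 268]
176 [220, 221, 267, 268]
180 [221, 267]
heel end (z.022) [[-151.9093687    -2.49620364]] block row175 (z.046) [[-128.95423793  -26.9171728 ]
 [-128.22055574   16.06370026]]
```

The sole is yawed 0.138 rad from the machine axis, with its heel centre at needle frame (-114.4,-3.5) mm; front edge, stitch midline and heel end all agree.

```bash
python3 - <<'E'
from h import *
w=N+(-.114)*UX+(-.0035)*UY;print(w);to(*w,.024,2.028)
E
```

```text
[ 0.55254902 -0.12877578]
shift [-0.0081 -0.0038  0.1557] turn [-0.  -0.1 -8.9] q7 2.19
shift [-0.0081 -0.0038  0.1557] turn [-1.000e-01  1.000e-01  1.711e+02] q7 2.19
```

Emit:
arm_command:
  commands: [-0.008,-0.004,0.03,0,0,-5,0.7,-0.008,-0.004,0.07,0,0,-8.9,0.7,-0.008,-0.004,0.11,0,0,-8.9,0.7,-0.008,-0.004,0.14,0,0,-8.9,0.7,-0.008,-0.004,0.15,0,0,-8.9,0.7,-0.008,-0.004,0.155,0,0,-8.9,0.7,-0.008,-0.004,0.155,0,0,-8.9,0.7]
  force: 45

```text
t: 21.8
eef_pos: [0.5533, -0.1286, -0.0012]
tool_rot: [-0.0, -0.228, 0.974, -0.001]
contact_force: [-0.7, 0.7, 0.5]
gripper_width: 0.696
grasp_force: 0.0
```

Emit:
arm_command:
  commands: [0,0,0,0,0,0,0,0,0,0,0,0,0,0,0,0,0,0,0,0,0,0,0,0,0,0,0,0,0,0,0,0,0,0,0]

```text
t: 22.3
eef_pos: [0.554, -0.1287, -0.0]
tool_rot: [0.001, -0.228, 0.974, -0.001]
contact_force: [-1.9, 0.0, 7.7]
gripper_width: 0.503
grasp_force: 45.2
```

```bash
python3 - <<'E'
from h import *
p,R,o=pose();print(p,o["q"].round(2),"nf tip",nf(p[:2]))
to(.55254902,-.12877578,.024,2.028)
for n,y,x in(("A",.095,-.120),("B",.095,-.19)):
    w=N+x*UX+y*UY;print(n,w);to(*w,.033,1.89)
E
```

```text
[ 5.54006999e-01 -1.28675242e-01 -4.85442443e-06] [-0.14  0.6   0.34  1.98 -0.33  0.61  2.44] nf tip [[-112.58404183   -3.8617823 ]]
shift [0.0014 0.0006 0.0025] turn [-0.1  0.1  0.1] q7 2.44
shift [0.0014 0.0006 0.0025] turn [-1.000e-01 -2.000e-01 -1.799e+02] q7 2.44
A [ 0.51596043 -0.03712686]
shift [-0.0065  0.0989 -0.0067] turn [-0.1  0.1  8. ] q7 2.44
shift [-0.0065  0.0989 -0.0067] turn [-1.00e-01 -1.00e-01 -1.72e+02] q7 2.44
B [ 0.44949196 -0.05908006]
shift [ 0.0628  0.1087 -0.0067] turn [-0.1  0.1  8. ] q7 2.44
shift [ 0.0628  0.1087 -0.0067] turn [-1.00e-01 -1.00e-01 -1.72e+02] q7 2.44
```

Emit:
arm_command:
  commands: [0,0,-0.004,0,0,0,0,0,0,-0.008,0,0,0,0,0,0.03,-0.008,0,0,0,0,0,0.06,-0.008,0,0,0,0,0,0.09,-0.008,0,0,0,0,0,0.11,-0.008,0,0,0,0,0.04,0.11,-0.01,0,0,0,0,0.075,0.11,-0.01,0,0,0,0]

```text
t: 23.1
eef_pos: [0.436, -0.0623, 0.0087]
tool_rot: [-0.0, -0.229, 0.973, -0.0]
contact_force: [-0.4, -0.7, -1.5]
gripper_width: 0.5
grasp_force: 46.3
```

```bash
python3 - <<'E'
from h import *
T=read_camera("top");p,R,o=pose();print(p,o["gripper_width"],o["grasp_force"],o["q"].round(2),nf(p[:2]))
# tray: wood outline & lanes
h=cv2.cvtColor(cv2.imread("raw_top.png"),cv2.COLOR_BGR2HSV)
m=cv2.inRange(h,(10,50,140),(28,190,255));k=np.zeros_like(m);k[140:225,148:226]=m[140:225,148:226]
k=cv2.morphologyEx(k,cv2.MORPH_CLOSE,np.ones((3,3)))
ct=max(cv2.findContours(k,0,1)[0],key=cv2.contourArea)[:,0,:]
r=cv2.minAreaRect(onz(T,ct,.02).astype(np.float32));print("tray",r,cv2.boxPoints(r))
cv2.imwrite("traymask.png",k[135:230,140:235])
# next sole in the tray: dark mask
d=cv2.inRange(h,(0,0,0),(180,255,75));q=np.zeros_like(d);q[150:215,180:214]=d[150:215,180:214]
for a,ce,bb in blobs(q,60): print("dark",a,ce,bb)
E
```

```text
[ 0.42818088 -0.06568131  0.00798273] 0.5019533524162073 46.28644533455372 [-0.29  0.44  0.35  2.28 -0.32  0.48  2.35] [[-212.30619526   95.41530659]]
tray ((0.5595325231552124, 0.35499948263168335), (0.27357470989227295, 0.2974843382835388), 89.13064575195312) [[0.4087321  0.22048466]
 [0.7061821  0.2159711 ]
 [0.710333   0.4895143 ]
 [0.41288292 0.49402785]]
```

```bash
python3 - <<'E'
from h import *
T=read_camera("top");h=cv2.cvtColor(T["img"],cv2.COLOR_RGB2HSV)
P=np.array([[239,242],[333,228],[345,331],[252,344]])*.64
w=onz(T,P,.02);print(w.round(4).tolist());c=w.mean(0)
for i in range(4): d=w[(i+1)%4]-w[i];print(np.linalg.norm(d).round(4),np.degrees(np.arctan2(d[1],d[0])).round(1))
# refine edges with gradient corners
g=cv2.cvtColor(T["img"],cv2.COLOR_RGB2GRAY);q=cv2.cornerSubPix(g,P.astype(np.float32).reshape(-1,1,2),(3,3),(-1,-1),(3,30,.01)).reshape(-1,2)
print(q.round(1).tolist(),P.tolist());w=onz(T,q,.02)
for i in range(4): d=w[(i+1)%4]-w[i];print(np.linalg.norm(d).round(4),np.degrees(np.arctan2(d[1],d[0])).round(1))
print("centre",w.mean(0),c)
# next sole: mark + heel block
m=blobs(hsv(T,(0,140,90),(8,255,255)),8);print([(a,ce) for a,ce,b in m])
s=hsv(T,(0,0,95),(180,45,200));k=np.zeros_like(s);k[185:215,190:213]=s[185:215,190:213]
for a,ce,bb in blobs(k,20): print("heel grey",a,ce,bb,onz(T,ce,.039))
print("mark",onz(T,[197.3,166.9],.015))
v=h[...,2]
for r in range(150,214,6): d=np.where(v[r,180:216]<95)[0]+180;print(r,d.min() if len(d) else 0,d.max() if len(d) else 0,end="; ")
E
```

```text
[[0.6567, 0.4707], [0.6804, 0.2581], [0.4502, 0.2341], [0.4273, 0.4388]]
0.214 -83.6
0.2314 -174.1
0.2059 96.4
0.2316 7.9
[[152.6999969482422, 153.6999969482422], [213.39999389648438, 145.3000030517578], [220.6999969482422, 211.6999969482422], [159.10000610351562, 219.89999389648438]] [[152.96, 154.88], [213.12, 145.92000000000002], [220.8, 211.84], [161.28, 220.16]]
0.2156 -84.2
0.2328 -174.4
0.2131 96.0
0.2337 6.2
centre [0.55564644 0.35242432] [0.55366524 0.35043391]
[(40, array([273.8, 135.5])), (267, array([ 78.6, 171.6])), (19, array([197.2, 167. ])), (79, array([415.2, 205.3])), (19, array([404.6, 249.9]))]
heel grey 35 [200.6 195.1] [195 193  12   6] [[0.50670843 0.29939512]]
heel grey 55 [201.4 204.3] [195 200  13   8] [[0.47548577 0.29688896]]
mark [[0.60906313 0.3145041 ]]
150 0 0; 156 0 0; 162 0 0; 168 0 0; 174 0 0; 180 0 0; 186 0 0; 192 0 0; 198 0 0; 204 0 0; 210 0 0;
```

```bash
python3 - <<'E'
from h import *
print(get_obs()["eef_pos"]);to(.494,.399,.165,1.674)
E
```

```text
[ 0.4308743  -0.06480313  0.00818578]
shift [-0.2601  0.3889 -0.1312] turn [ 0.1 -0.4 20.2] q7 2.34
shift [-0.2601  0.3889 -0.1312] turn [ 6.000e-01  1.000e-01 -1.598e+02] q7 2.34
```

Emit:
arm_command:
  commands: [0,0,-0.045,0,0,0,0,0,0,-0.09,0,0,0,0,-0.015,0.02,-0.131,0,0,0,0,-0.04,0.06,-0.131,0,0,4,0,-0.068,0.1,-0.131,0,0,8,0,-0.095,0.14,-0.131,0,0,12,0,-0.122,0.18,-0.131,0,0,16,0,-0.148,0.22,-0.131,0,0,20,0]

```text
t: 24.0
eef_pos: [0.4722, 0.2023, 0.1396]
tool_rot: [-0.0, -0.054, 0.999, -0.0]
contact_force: [1.5, 0.1, -0.7]
gripper_width: 0.503
grasp_force: 46.9
```

```bash
python3 - <<'E'
from h import *
p,R,o=pose();print(p,o["gripper_width"],o["grasp_force"]);to(.494,.399,.165,1.674);to(.494,.399,.028,1.674)
E
```

```text
[0.47219482 0.20233772 0.13964001] 0.5032054147499766 46.89830856397748
shift [-0.0428  0.1932  0.0011] turn [-0.  -0.   0.3] q7 1.32
shift [-0.0428  0.1932  0.0011] turn [   0.    -0.  -179.7] q7 1.32
shift [-0.0429  0.1932  0.1381] turn [-0.  -0.   0.3] q7 1.32
shift [-0.0429  0.1932  0.1381] turn [   0.    -0.  -179.7] q7 1.32
```

Emit:
arm_command:
  commands: [-0.01,0.045,0,0,0,0,0,-0.02,0.09,0,0,0,0,0,-0.03,0.135,0,0,0,0,0,-0.04,0.175,0,0,0,0,0,-0.043,0.193,0.001,0,0,0,0,-0.043,0.193,0.03,0,0,0,0,-0.043,0.193,0.07,0,0,0,0,-0.043,0.193,0.1,0,0,0,0]

```text
t: 24.8
eef_pos: [0.4927, 0.3958, 0.0371]
tool_rot: [-0.001, -0.055, 0.998, -0.001]
contact_force: [0.2, 0.2, -2.2]
gripper_width: 0.504
grasp_force: 46.9
```

```bash
python3 - <<'E'
from h import *
p,R,o=pose();print(p,o["gripper_width"],o["grasp_force"]);to(.494,.399,.0205,1.674)
E
```

```text
[0.49270374 0.39577542 0.03713114] 0.50420454492891 46.91612580791116
shift [-0.0017  0.0031  0.0431] turn [-0.1 -0.1  0.4] q7 1.13
shift [-0.0017  0.0031  0.0431] turn [   0.2   -0.2 -179.6] q7 1.13
```

Emit:
arm_command:
  commands: [-0.002,0.003,0.015,0,0,0,0,-0.002,0.003,0.028,0,0,0,0,-0.002,0.003,0.036,0,0,0,0,-0.002,0.003,0.04,0,0,0,0,-0.002,0.003,0.042,0,0,0,0,-0.002,0.003,0.042,0,0,0,0]

```text
t: 25.4
eef_pos: [0.4954, 0.3998, -0.0025]
tool_rot: [-0.0, -0.055, 0.998, -0.0]
contact_force: [0.2, -0.3, -1.3]
gripper_width: 0.503
grasp_force: 46.9
```

```bash
python3 - <<'E'
from h import *
p,R,o=pose();print(p,o["gripper_width"],o["contact_force"])
E
```

```text
[ 0.49535984  0.39978276 -0.00248821] 0.5029001351214136 [ 0.18065338 -0.26111246 -1.29063241]
```

Emit:
arm_command:
  commands: [0,0,0.003,0,0,0,0,0,0,0.003,0,0,0,0,0,0,0.003,0,0,0,0.66,0,0,0.003,0,0,0,0.66,0,0,-0.03,0,0,0,0.68,0,-0.03,-0.08,0,0,0,0.7,0.005,-0.07,-0.12,0,0,0,0.7,0.01,-0.105,-0.15,0,0,0,0.7]

```text
t: 26.2
eef_pos: [0.4974, 0.3022, 0.1415]
tool_rot: [0.0, -0.056, 0.998, 0.0]
contact_force: [1.4, 0.7, 0.4]
gripper_width: 0.698
grasp_force: 0.0
```

```bash
python3 - <<'E'
from h import *
p,R,o=pose();print(p,o["gripper_width"],o["q"].round(2));
W=read_camera("wrist");T=read_camera("top")
a=cv2.resize(T["img"][130:230,140:290],(600,400),interpolation=2)[:,120:408]
cv2.imwrite("pics/w10.png",np.hstack([W["img"],cv2.resize(a,(277,384))])[:,:,::-1])
E
```

```text
[0.4974175  0.30223346 0.14152963] 0.6978906906515195 [-0.95  0.41  0.38  1.87 -0.19  0.9   1.21]
```

View pics/w10.png

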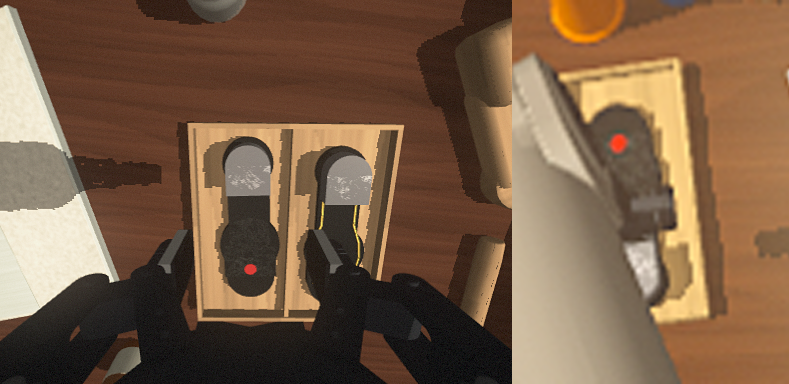

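The stitched sole lies flat in its lane (heel block at (348,180)). The next sole's block is at (248,172) and its mark at (250,269), so I'll measure it.

```bash
python3 - <<'E'
from h import *
W=read_camera("wrist");g=cv2.cvtColor(W["img"],cv2.COLOR_RGB2HSV)[:,:,2].astype(int)
mk=[ce for a,ce,bb in blobs(hsv(W,(0,140,90),(8,255,255)),30) if 180<ce[1]<300 or 1];print(mk)
E=[]
for c in range(230,270,4):
    col=g[188:204,c];E.append((c,188+np.argmin(np.diff(col))+.5))
print([float(e[1]) for e in E])
q=onz(W,E,.039);f=np.polyfit(q[:,1],q[:,0],1);print("front edge slope",f,"yaw",-f[0])
for r in(150,165,175,185): print(r,[int(v) for v in g[r,214:284:3]])
m=onz(W,mk[0],.015)[0];print("mark",m)
mid=onz(W,[[223.5,178],[271.5,178]],.039);print(mid,mid.mean(0))
print("heel end",onz(W,[[247,137.5]],.015))
E
```

```text
[array([255.1, 264.4])]
[196.5, 191.5, 191.5, 191.5, 191.5, 191.5, 190.5, 191.5, 190.5, 190.5]
front edge slope [-0.20485594  0.57277115] yaw 0.20485593778274747
150 [120, 127, 122, 130, 130, 46, 45, 140, 143, 148, 144, 139, 143, 144, 143, 146, 144, 147, 145, 88, 57, 207, 222, 227]
165 [115, 126, 124, 128, 134, 52, 147, 144, 145, 145, 141, 139, 155, 142, 155, 185, 156, 163, 166, 156, 154, 185, 221, 224]
175 [114, 120, 126, 125, 130, 121, 145, 143, 169, 138, 141, 139, 147, 171, 150, 142, 143, 140, 154, 157, 136, 211, 220, 167]
185 [202, 215, 216, 221, 176, 119, 140, 140, 142, 143, 145, 140, 143, 183, 140, 139, 145, 140, 144, 141, 137, 216, 217, 227]
mark [0.60730269 0.31445166]
[[0.50043353 0.27115353]
 [0.49561957 0.31820547]] [0.49802655 0.2946795 ]
heel end [[0.4613649  0.29032208]]
```

```bash
python3 - <<'E'
from h import *
W=read_camera("wrist");g=cv2.cvtColor(W["img"],cv2.COLOR_RGB2HSV)[:,:,2].astype(int)
mk=[ce for a,ce,bb in blobs(hsv(W,(0,140,90),(8,255,255)),30)]
E=[(c,184+np.argmin(np.diff(g[184:202,c]))+.5) for c in range(236,272,3)]
print([float(e[1]) for e in E]);q=onz(W,E,.039);f=np.polyfit(q[:,1],q[:,0],1);print("yaw edge",-f[0])
m=onz(W,mk[0],.015)[0];mid=onz(W,[[228.8,175],[275.8,175],[229.5,185],[275.8,185]],.039);c=(mid[0]+mid[1])/2;c2=(mid[2]+mid[3])/2
fr=f[0]*c2[1]+f[1];print("mark",m,"mid",c,c2,"front x",fr,"w",np.linalg.norm(mid[1]-mid[0]))
for k in(c,c2): d=m-k;print("yaw by mark",np.arctan2(d[1],d[0]))
ya=np.arctan2(*(m-c)[::-1]);u=np.array([np.cos(ya),np.sin(ya)]);print("heel from mark",m-.113*u,"from front",np.array([fr,c2[1]])-.016*u, "heel end",onz(W,[[252,134]],.015))
p,R,o=pose();print(p)
to(*(m-.113*u),.021,ya+np.pi/2)
E
```

```text
[193.5, 193.5, 193.5, 193.5, 193.5, 193.5, 193.5, 192.5, 192.5, 192.5, 192.5, 192.5]
yaw edge 0.14856006108706407
mark [0.60733355 0.31433724] mid [0.49207704 0.30186773] [0.50209166 0.30329796] front x 0.5104924845565268 w 0.04581138126589441
yaw by mark 0.1077700055405143
yaw by mark 0.10451210284601578
heel from mark [0.49498912 0.30218279] from front [0.49458531 0.30157698] heel end [[0.45512826 0.29779373]]
[0.49769613 0.30226832 0.14077871]
shift [0.0028 0.     0.1463] turn [0.1 0.  0. ] q7 1.2
shift [0.0028 0.     0.1463] turn [-1.0e-01  1.0e-01 -1.8e+02] q7 1.2
```

Emit:
arm_command:
  commands: [0.003,0,0.04,0,0,0,0.66,0.003,0,0.08,0,0,0,0.66,0.003,0,0.115,0,0,0,0.66,0.003,0,0.135,0,0,0,0.66,0.003,0,0.144,0,0,0,0.66,0.003,0,0.145,0,0,0,0.66,0.003,0,0.145,0,0,0,0,0.003,0,0.145,0,0,0,0]
  force: 50

```text
t: 27.2
eef_pos: [0.4945, 0.3028, -0.0044]
tool_rot: [0.0, -0.055, 0.998, 0.0]
contact_force: [0.9, 0.7, -0.5]
gripper_width: 0.5
grasp_force: 51.7
```

Emit:
arm_command:
  commands: [0,0,0,0,0,0,0,0,0,0,0,0,0,0,0,0,0,0,0,0,0]

```text
t: 27.5
eef_pos: [0.4939, 0.3022, -0.0051]
tool_rot: [-0.0, -0.055, 0.998, -0.0]
contact_force: [-0.8, 0.7, 0.9]
gripper_width: 0.503
grasp_force: 52.1
```

```bash
python3 - <<'E'
from h import *
p,R,o=pose();print(p,o["gripper_width"]); r=R.as_matrix();print("tool y ang",np.arctan2(r[1,1],r[0,1]))
w=N-.19*UX+.12*UY;print(w);to(*w,.165,TH+np.pi/2)
E
```

```text
[ 0.49392642  0.30224975 -0.00505957] 0.5030360488927439
tool y ang 1.6812299646941813
[ 0.44165153 -0.03534132]
shift [ 0.0893 -0.3298 -0.1434] turn [ -0.   -0.  -11.9] q7 1.29
shift [ 0.0893 -0.3298 -0.1434] turn [-1.000e-01  0.000e+00  1.681e+02] q7 1.29
```

Emit:
arm_command:
  commands: [0,0,-0.04,0,0,0,0,0,0,-0.09,0,0,0,0,0.005,-0.03,-0.14,0,0,0,0,0.018,-0.075,-0.143,0,0,-3,0,0.03,-0.12,-0.143,0,0,-6,0,0.044,-0.165,-0.143,0,0,-9,0,0.056,-0.21,-0.143,0,0,-11.9,0,0.068,-0.255,-0.143,0,0,-11.9,0]

```text
t: 28.3
eef_pos: [0.4538, 0.0395, 0.1382]
tool_rot: [-0.0, -0.159, 0.987, -0.0]
contact_force: [1.0, -0.2, -1.2]
gripper_width: 0.505
grasp_force: 51.8
```

```bash
python3 - <<'E'
from h import *
p,R,o=pose();print(p,o["gripper_width"],o["grasp_force"])
w=N-.19*UX+.12*UY;to(*w,.165,TH+np.pi/2);to(*w,.04,TH+np.pi/2)
E
```

```text
[0.45380444 0.03946998 0.13815104] 0.5053331488611168 51.81055873632431
shift [ 0.035  -0.0672 -0.0003] turn [-0. -0.  0.] q7 1.8
shift [ 0.035  -0.0672 -0.0003] turn [ 1.0e-01 -0.0e+00 -1.8e+02] q7 1.8
shift [ 0.035  -0.0672  0.1247] turn [-0. -0.  0.] q7 1.8
shift [ 0.035  -0.0672  0.1247] turn [ 1.0e-01 -0.0e+00 -1.8e+02] q7 1.8
```

Emit:
arm_command:
  commands: [0,0,0.045,0,0,0,0,0,0,0.09,0,0,0,0,0,0,0.115,0,0,0,0,0,0,0.126,0,0,0,0,-0.02,-0.02,0.128,0,0,0,0,-0.04,-0.05,0.128,0,0,0,0,-0.042,-0.07,0.128,0,0,0,0,-0.042,-0.07,0.128,0,0,0,0]

```text
t: 29.1
eef_pos: [0.5187, -0.0155, 0.011]
tool_rot: [0.001, -0.156, 0.988, -0.001]
contact_force: [-0.5, 0.3, -1.0]
gripper_width: 0.507
grasp_force: 51.7
```

```bash
python3 - <<'E'
from h import *
T=read_camera("top");S=read_camera("scene");p,R,o=pose();r=R.as_matrix();print(p,o["gripper_width"],o["contact_force"],nf(p[:2]),"ang",np.arctan2(r[1,1],r[0,1])-np.pi/2-TH)
zt=p[2]+.01+.01
for n,c in(("T",T),("S",S)):
  for a,ce,bb in blobs(hsv(c,(0,140,90),(8,255,255)),6): print(n,a,ce,nf(onz(c,ce,zt)).round(1))
w=N-.113*UX+.0*UY
to(*w,p[2]+.0265,TH+np.pi/2)
E
```

```text
[ 0.51639584 -0.01238001  0.01040248] 0.4997260437043068 [-0.27293733  0.4774273  -1.24436892] [[-111.82552093  118.3617997 ]] ang -0.0018696627422619128
T 43 [274.  135.6] [[ 87.2 114.2]]
T 10 [282.  156.9] [[  7.3 114.6]]
T 267 [ 78.6 171.6] [[207.8 803.8]]
T 82 [415.9 205.2] [[-303.9 -253.2]]
T 14 [404.1 247.4] [[-420.6 -161.1]]
S 6 [191.  105.8] [[161.5 779.5]]
S 41 [294.3 168. ] [[173.5 222.4]]
S 14 [286.5 209.3] [[  3.2 116.1]]
S 168 [317.3 352.3] [[-316.3 -260.3]]
shift [ 1.000e-03 -1.184e-01  1.000e-04] turn [-0.  -0.  -0.1] q7 2.08
shift [ 1.000e-03 -1.184e-01  1.000e-04] turn [-1.000e-01  0.000e+00  1.799e+02] q7 2.08
```

```bash
python3 - <<'E'
from h import *
T=read_camera("top");p,R,o=pose();print(nf(p[:2]),p[2])
i=T["img"][150:165,272:294].astype(int)
print((i[...,0]-i[...,1]))
print("pred px of mark", proj(T,np.r_[N+(p[:2]-N)+.1135*UX,p[2]+.02]))
h=cv2.cvtColor(T["img"],cv2.COLOR_RGB2HSV)[...,2][140:185,262:300:2];print(h[::2])
E
```

```text
[[-112.03501838  119.25245272]] 0.010222684364781208
[[  0   0   7  11  15  13  13  13  13  13  13  13  13  12  14  12   9   9
    7   0   0   0]
 [  0   0  12  16  14  12  13  12  13  12  13  11  12  14  16  16  15  16
   14   9   0   0]
 [  0  13  15  12  15  12  13  13  14  13  13  10  15  16  15  14  15  15
   15  15   6   7]
 [  0  13  16  14  15  13  14  13  12  14  13  11  14  16  15  15  14  15
   15  14   8  11]
 [  0  15  13  14  13  13  12  12  10   9  11  11  16  15  14  15  15  15
   15  15  12  14]
 [  0  16  13  13  13  12  11   9   2  -1   1   7  16  16  14  15  14  14
   16  11  14  14]
 [  1  14  15  13  13  12  12   3  74 140 118   1  13  15  15  15  14  14
   15  12  14  14]
 [  0  15  14  14  12  13   9   1 136 142 135   0  13  16  15  15  15  15
   15  11  13  14]
 [  0  17  15  13  13  12   8  -1 143 142  72   1  15  15  16  16  16  15
   15  13  15  14]
 [  0  16  14  13  15  13  10   1 125 144  34   9  15  15  15  16  14  15
   14  13  17  16]
 [  0  13  14  14  13  14  12   4  40  96  14  14  14  17  15  15  16  16
   14  15  15  15]
 [  0  13  15  15  14  1
[... 1558 characters left out ...]
 134 142 135 244 220 224 192 189 189 184 182
  178]
 [255 255 255 255 255 255 255 121 140 133 234 228 191 191 189 188 184 182
  178]
 [255 255 255 255 255 255 255 255 132 136 255 201 191 193 190 189 184 182
  178]
 [255 255 255 255 255 255 255 255 247 140 255 188 192 191 190 187 183 182
  178]
 [255 255 255 255 255 255 255 255 255 169 200 192 193 191 191 186 184 182
  178]
 [255 255 255 255 255 255 255 255 255 181 188 194 193 191 189 187 184 180
  178]
 [255 255 255 255 255 255 255 255 255 186 190 193 192 191 190 186 185 179
  177]
 [255 255 255 255 255 255 255 255 255 235 191 193 193 190 188 186 182 179
  176]
 [255 255 255 255 255 255 255 255 255 212 191 192 192 190 188 186 184 178
  177]]
```

Emit:
arm_command:
  commands: [0.002,-0.02,0,0,0,0,0,0.002,-0.045,0,0,0,0,0,0.002,-0.07,0,0,0,0,0,0.002,-0.095,0,0,0,0,0,0.002,-0.112,0,0,0,0,0,0.002,-0.118,0,0,0,0,0,0.002,-0.118,0,0,0,0,0,0.002,-0.118,0,0,0,0]

```text
$.commands: bad value
```

```bash
python3 - <<'E'
from h import *
W=read_camera("wrist");p,R,o=pose();r=R.as_matrix();print(p,o["gripper_width"],o["contact_force"],nf(p[:2]),"ang",np.arctan2(r[1,1],r[0,1])-np.pi/2-TH)
w=N-.1143*UX+.001*UY
to(*w,.0025+.0265,TH+np.pi/2)
# plate check from wrist
m=hsv(W,(0,0,140),(180,90,255));ct=np.vstack([k[:,0,:] for k in cv2.findContours(m,0,1)[0] if len(k)>60])
q=nf(onz(W,ct,.012));e=q[(abs(q[:,0]+235)<10)&(abs(q[:,1])<220)];print("front edge",len(e),np.polyfit(e[:,1],e[:,0],1))
e=q[(abs(q[:,1]-235)<10)&(q[:,0]>-225)];print("left edge",len(e),np.polyfit(e[:,0],e[:,1],1) if len(e)>5 else 0)
e=q[(abs(q[:,1]+145)<10)&(q[:,0]>-225)&(q[:,0]<-150)];print("right edge",len(e),np.polyfit(e[:,0],e[:,1],1) if len(e)>5 else 0)
E
```

```text
[ 0.51572707 -0.01118123  0.01012514] 0.5000679706078174 [-0.02787755 -0.02402722 -0.03934351] [[-112.0845901   119.70984537]] ang 0.00017755000358982143
shift [ 0.0022 -0.1187  0.0076] turn [ 0.  -0.1  0. ] q7 2.08
shift [ 0.0022 -0.1187  0.0076] turn [ 1.0e-01  0.0e+00 -1.8e+02] q7 2.08
front edge 562 [-2.09855859e-02 -2.32312883e+02]
left edge 317 [-2.25995658e-02  2.30916159e+02]
right edge 0 0
```

Emit:
arm_command:
  commands: [0.002,-0.02,0,0,0,0,0,0.002,-0.045,0,0,0,0,0,0.002,-0.07,0,0,0,0,0,0.002,-0.095,0,0,0,0,0,0.002,-0.112,0,0,0,0,0,0.002,-0.118,0,0,0,0,0,0.002,-0.118,0,0,0,0,0]

```text
t: 30.0
eef_pos: [0.5509, -0.1247, 0.0099]
tool_rot: [-0.001, -0.158, 0.987, -0.0]
contact_force: [-0.3, -0.0, -0.6]
gripper_width: 0.499
grasp_force: 51.7
```

```bash
python3 - <<'E'
from h import *
W=read_camera("wrist");p,R,o=pose();r=R.as_matrix();print(p,o["gripper_width"],o["contact_force"],nf(p[:2]),"ang",np.arctan2(r[1,1],r[0,1])-np.pi/2-TH)
w=N-.1143*UX+.001*UY
to(*w,.0025+.0265,TH+np.pi/2)
E
```

```text
[ 0.55073491 -0.12365594  0.00979907] 0.5013627388027309 [-0.46711953  0.42462554 -0.90261194] [[-114.11691083    1.93047918]] ang 9.819828729884517e-06
shift [ 0.0002 -0.0009  0.0073] turn [ 0.  -0.1  0. ] q7 2.27
shift [ 0.0002 -0.0009  0.0073] turn [   0.2    0.  -180. ] q7 2.27
```

Emit:
arm_command:
  commands: [0,-0.001,0.004,0,0,0,0,0,-0.001,0.007,0,0,0,0,0,-0.001,0.008,0,0,0,0,0,-0.001,0.008,0,0,0,0,0,-0.001,0.008,0,0,0,0]

```text
t: 30.55
eef_pos: [0.551, -0.1246, 0.0019]
tool_rot: [-0.001, -0.159, 0.987, 0.0]
contact_force: [-2.3, 4.1, 5.6]
gripper_width: 0.505
grasp_force: 52.4
```

Emit:
arm_command:
  commands: [0,0,0,0,0,0,0.7,0,0,0,0,0,0,0.7,0,0,-0.02,0,0,0,0.7,0,0,-0.06,0,0,0,0.7,0,0,-0.1,0,0,0,0.7,0,0,-0.15,0,0,0,0.7,0.008,0,-0.15,0,0,0,0.7,0.008,0,-0.15,0,0,0,0.7]

```text
t: 31.35
eef_pos: [0.544, -0.129, 0.1529]
tool_rot: [0.0, -0.158, 0.987, -0.001]
contact_force: [0.2, 0.0, -0.2]
gripper_width: 0.701
grasp_force: 0.0
```

```bash
python3 - <<'E'
from h import *
W=read_camera("wrist");T=read_camera("top");p,R,o=pose();print(p,o["contact_force"],nf(p[:2]))
g=cv2.cvtColor(W["img"],cv2.COLOR_RGB2HSV)[:,:,2].astype(int)
for r in range(140,216,8): print(r,[int(v) for v in g[r,210:290:4]])
m=hsv(W,(0,0,140),(180,90,255))
fr=[(c,np.where(m[:150,c]>0)[0].min()) for c in list(range(130,215,10))+list(range(290,440,10)) if m[:150,c].any()]
q=nf(onz(W,fr,.012));print("front edge",np.polyfit(q[:,1],q[:,0],1),np.abs(q[:,0]-np.median(q[:,0])).max())
lf=[(np.where(m[r]>0)[0].max(),r) for r in range(90,220,10)];q=nf(onz(W,lf,.012));print("left edge",np.polyfit(q[:,0],q[:,1],1),q[:,1].round(1))
cv2.imwrite("w11.png",W["img"][:,:,::-1])
E
```

```text
[ 0.54317475 -0.12804237  0.15082447] [ 0.08991099 -0.11174368 -0.54680955] [[-122.67131824    0.13633496]]
140 [165, 165, 165, 163, 165, 169, 167, 168, 163, 168, 159, 167, 166, 164, 168, 170, 168, 166, 168, 170]
148 [162, 161, 163, 172, 91, 92, 146, 89, 94, 49, 39, 43, 112, 173, 168, 169, 168, 166, 167, 171]
156 [165, 86, 90, 97, 91, 96, 37, 37, 52, 47, 45, 46, 47, 47, 42, 81, 169, 164, 166, 163]
164 [91, 89, 91, 95, 92, 30, 41, 91, 91, 87, 88, 86, 91, 89, 92, 53, 37, 168, 167, 166]
172 [91, 91, 88, 93, 84, 43, 90, 92, 90, 89, 88, 89, 83, 93, 89, 88, 40, 172, 169, 170]
180 [94, 89, 87, 93, 89, 82, 96, 111, 119, 86, 89, 88, 101, 88, 89, 92, 79, 171, 166, 168]
188 [128, 95, 93, 94, 86, 92, 108, 98, 94, 81, 84, 94, 94, 83, 89, 93, 145, 168, 168, 168]
196 [164, 165, 167, 164, 86, 88, 88, 87, 101, 107, 87, 89, 90, 84, 89, 88, 147, 166, 160, 166]
204 [148, 151, 152, 151, 81, 85, 84, 89, 87, 88, 86, 86, 89, 88, 92, 86, 148, 158, 157, 158]
212 [156, 157, 157, 157, 123, 89, 39, 38, 30, 32, 27, 34, 34, 34, 33, 33, 167, 164, 163, 164]
front edge [ 1.19195048e-03 -2.35577742e+02] 0.4131162828512345
left edge [-2.92437885e-03  2.34047188e+02] [234.6 234.7 233.6 234.7 234.8 234.8 234.9 234.9 235.  233.9 234.  234.1
 234.2]
```

```bash
cat > chk.py <<'E'
from h import *
W=read_camera("wrist");g=cv2.cvtColor(W["img"],cv2.COLOR_RGB2HSV)[:,:,2].astype(int)
E=[(c,198+np.argmin(np.diff(g[198:220,c]))+.5) for c in range(236,270,3)]
q=nf(onz(W,E,.046));f=np.polyfit(q[:,1],q[:,0],1);print("front",f,"yaw",-f[0],[float(e[1]) for e in E])
for r in(166,172):
    row=g[r,210:290];d=np.where(row<62)[0]+210;L=d[d<250];Rr=d[d>250]
    a=nf(onz(W,[[L.max()+.5,r],[Rr.min()-.5,r]],.046));b=nf(onz(W,[[L.min()-.5,r],[Rr.max()+.5,r]],.022));print(r,L,Rr,"block",a.round(1).tolist(),a.mean(0),"sole",b.round(1).tolist(),b.mean(0))
c=[np.where((g[130:175,k]<62))[0].min()+130 for k in range(246,259,2)];print("heel end",nf(onz(W,[[252,min(c)-.5]],.022)),c)
y0=f[1];print("heel centre x est",f[1]-16)
E
python3 chk.py
```

```text
front [ 1.09456186e-03 -9.62186111e+01] yaw -0.0010945618609273168 [207.5, 207.5, 207.5, 207.5, 207.5, 207.5, 207.5, 207.5, 207.5, 207.5, 207.5, 207.5]
166 [227 228 229 230 231 232 233] [269 270 271 272 273] block [[-138.9, -15.9], [-138.9, 18.1]] [-138.90102867    1.0926466 ] sole [[-134.1, -24.7], [-134.1, 24.9]] [-1.34114234e+02  1.24512780e-01]
172 [226 227 228 229] [272 273 274 275] block [[-133.0, -19.9], [-132.9, 21.1]] [-132.94475935    0.60401311] sole [[-127.7, -25.9], [-127.6, 27.2]] [-127.63507462    0.64936397]
heel end [[-152.58450859    2.21988001]] [np.int64(149), np.int64(149), np.int64(149), np.int64(149), np.int64(149), np.int64(149), np.int64(150)]
heel centre x est -112.21861111377659
```

The other sole sits square, heel centre (-112.9, 0.7) mm, so the mark is under the needle within about 1 mm. Now the lever.

```bash
python3 - <<'E'
from h import *
to(.53,.05,.26,.319);to(.6595,.049,.265,.319)
E
```

```text
shift [-0.0429  0.1732 -0.0831] turn [-0.1 -0.2 90. ] q7 2.19
shift [-0.0429  0.1732 -0.0831] turn [  0.2  -0.1 -90. ] q7 2.19
shift [-0.1655  0.1317 -0.0886] turn [-0.1 -0.2 90. ] q7 2.19
shift [-0.1655  0.1317 -0.0886] turn [  0.2  -0.1 -90. ] q7 2.19
```

Emit:
arm_command:
  commands: [0.01,0.02,-0.03,0,0,8,0.7,0.005,0.06,-0.06,0,0,16,0.7,-0.015,0.105,-0.08,0,0,24,0.7,-0.03,0.145,-0.083,0,0,32,0.7,-0.043,0.173,-0.084,0,0,40,0.7,-0.06,0.17,-0.085,0,0,48,0.7,-0.08,0.163,-0.086,0,0,56,0.7,-0.1,0.155,-0.087,0,0,64,0.7]

```text
t: 32.3
eef_pos: [0.5907, 0.0515, 0.237]
tool_rot: [-0.001, 0.391, 0.921, -0.002]
contact_force: [0.6, -0.0, 0.1]
gripper_width: 0.7
grasp_force: 0.0
```

```bash
python3 - <<'E'
from h import *
print(get_obs()["eef_pos"],get_obs()["q"].round(2));to(.655,.06,.265,.319)
E
```

```text
[0.59069477 0.05145303 0.2370083 ] [-0.64  0.35  0.58  1.75 -0.21  1.11  0.77]
shift [-0.0385  0.0522 -0.0017] turn [-0.2 -0.  25.7] q7 0.77
shift [-0.0385  0.0522 -0.0017] turn [   0.    -0.3 -154.3] q7 0.77
```

Emit:
arm_command:
  commands: [-0.015,0.02,-0.002,0,0,8,0.7,-0.03,0.04,-0.002,0,0,16,0.7,-0.039,0.052,-0.002,0,0,24,0.7,-0.039,0.052,-0.002,0,0,25.7,0.7,-0.039,0.052,-0.002,0,0,25.7,0.7]

```text
t: 32.8
eef_pos: [0.6542, 0.0585, 0.2388]
tool_rot: [-0.001, 0.583, 0.812, -0.002]
contact_force: [-0.1, 0.7, 0.1]
gripper_width: 0.701
grasp_force: 0.0
```

```bash
python3 - <<'E'
from h import *
W=read_camera("wrist");p,R,o=pose();print(p,o["q"].round(2))
for a,ce,bb in blobs(hsv(W,(0,140,90),(8,255,255))|hsv(W,(174,140,90),(180,255,255)),60): print(a,ce,bb,onz(W,ce,.192),nf(onz(W,ce,.192)))
to(.6595,.049,.1805,.319)
E
```

```text
[0.654053   0.05835045 0.23930887] [-0.64  0.48  0.66  1.59 -0.31  1.18  0.41]
609 [253.2 210.6] [240 197  28  28] [[0.65874799 0.04984073]] [[ 42.85838313 132.79939484]]
shift [-0.0105  0.0025  0.0853] turn [-0.2  0.   0.4] q7 0.41
shift [-0.0105  0.0025  0.0853] turn [-1.000e-01 -4.000e-01 -1.796e+02] q7 0.41
```

Emit:
arm_command:
  commands: [-0.01,0.002,0.03,0,0,0,0.7,-0.01,0.002,0.06,0,0,0,0.7,-0.01,0.002,0.08,0,0,0,0.7,-0.01,0.002,0.085,0,0,0,0.7,-0.01,0.002,0.085,0,0,0,0,-0.01,0.002,0.085,0,0,0,0,-0.01,0.002,0.085,0,0,0,0,-0.01,0.002,0.085,0,0,0,0]
  force: 30

```text
t: 33.65
eef_pos: [0.6598, 0.0497, 0.1567]
tool_rot: [-0.0, 0.584, 0.812, -0.0]
contact_force: [-3.5, -0.2, 2.6]
gripper_width: 0.256
grasp_force: 29.2
```

Emit:
arm_command:
  commands: [0,0,0,0,0,0,0,0,0,0,0,0,0,0]

```text
t: 33.85
eef_pos: [0.6597, 0.0501, 0.1559]
tool_rot: [-0.001, 0.584, 0.812, -0.001]
contact_force: [-4.4, 0.6, 3.0]
gripper_width: 0.253
grasp_force: 29.3
```

Emit:
arm_command:
  commands: [0.0052,0,0.0115,0,0,0,0,0.0089,0,0.023,0,0,0,0,0.0114,0,0.0348,0,0,0,0,0.0127,0,0.0467,0,0,0,0,0.0127,0,0.0588,0,0,0,0,0.0114,0,0.0707,0,0,0,0,0.0089,0,0.0825,0,0,0,0,0.0052,0,0.094,0,0,0,0]

```text
t: 34.65
eef_pos: [0.6579, 0.0554, 0.0605]
tool_rot: [-0.001, 0.584, 0.812, -0.001]
contact_force: [-4.1, 2.3, 2.5]
gripper_width: 0.249
grasp_force: 32.3
```

Emit:
arm_command:
  commands: [-0.005,0,0.011,0,0,0,0,-0.0078,0,0.0162,0,0,0,0,-0.0085,0,0.018,0,0,0,0,-0.0085,0,0.018,0,0,0,0]

```text
t: 35.05
eef_pos: [0.6607, 0.0466, 0.0431]
tool_rot: [-0.0, 0.584, 0.812, -0.001]
contact_force: [-2.7, 2.7, -2.5]
gripper_width: 0.254
grasp_force: 32.6
```

Emit:
arm_command:
  commands: [-0.002,0,0.003,0,0,0,0,-0.003,0,0.006,0,0,0,0,-0.003,0,0.006,0,0,0,0]

```text
t: 35.35
eef_pos: [0.6617, 0.0443, 0.0396]
tool_rot: [-0.001, 0.584, 0.812, -0.0]
contact_force: [-8.9, 3.8, 14.7]
gripper_width: 0.255
grasp_force: 35.6
```

Emit:
arm_command:
  commands: [0,0,-0.005,0,0,0,0.7,0,0,-0.005,0,0,0,0.7,0,0,-0.005,0,0,0,0.7,0,0,-0.04,0,0,0,0.7,0,0,-0.08,0,0,0,0.7,0,0,-0.12,0,0,0,0.7,0.04,-0.03,-0.15,0,0,0,0.7,0.08,-0.06,-0.16,0,0,0,0.7]

```text
t: 36.15
eef_pos: [0.5889, 0.0943, 0.1981]
tool_rot: [0.002, 0.586, 0.811, 0.001]
contact_force: [0.8, 1.4, 0.3]
gripper_width: 0.698
grasp_force: 0.0
```

Emit:
arm_command:
  commands: [0.04,-0.03,0,0,0,0,0.7,0.06,-0.07,0,0,0,0,0.7,0.08,-0.1,0,0,0,0,0.7,0.1,-0.14,0,0,0,0,0.7,0.1,-0.14,0,0,0,0,0.7]

```text
t: 36.65
eef_pos: [0.4171, 0.1465, 0.1946]
tool_rot: [-0.002, 0.583, 0.813, -0.001]
contact_force: [0.2, 0.2, 0.5]
gripper_width: 0.699
grasp_force: 0.0
```

```bash
python3 - <<'E'
from h import *
T=read_camera("top");S=read_camera("scene");p,R,o=pose();print(p,o["t"])
for n,c in(("T",T),("S",S)): print(n,[(a,ce) for a,ce,bb in blobs(hsv(c,(0,140,90),(8,255,255))|hsv(c,(174,160,110),(180,255,255)),15)])
cv2.imwrite("pics/fin.png",np.hstack([cv2.resize(T["img"][110:240,140:400],(520,390)),cv2.resize(S["img"][150:280,200:290+3],(280,390))])[:,:,::-1])
E
```

```text
[0.42215588 0.14651814 0.19590206] 36.75
T [(31, array([274.4, 144.5])), (271, array([ 78.5, 171.6])), (107, array([415.8, 206.1])), (16, array([404.9, 249.4]))]
S [(20, array([190.3, 101.6])), (38, array([292.5, 191. ])), (169, array([317.5, 352.3]))]
```

View pics/fin.png

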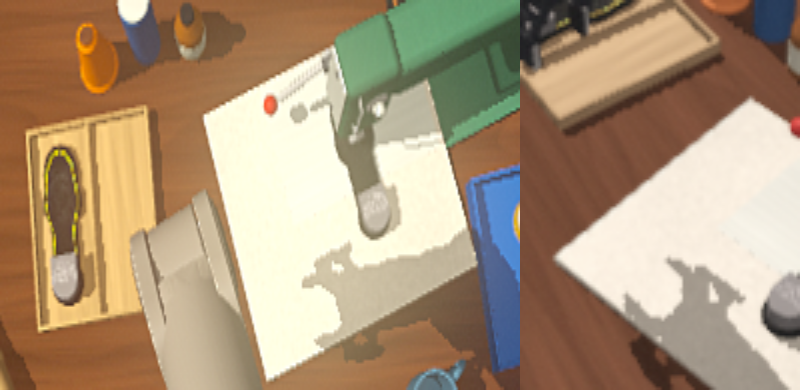

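The final view shows the stitched sole flat in the left lane at (63,225), the other sole square under the foot with its heel at (375,212), and the knob at its original lowered position (270,104). Both loose items are in the bin and the arm is clear.

```bash
python3 -c "
from station import *
print(hand_in())"
```

```text
the job is handed in; nothing more can be done
None
```

The job is done and handed in at about 37 s: tin and pot are in the bin, the stitched sole is flat in the empty lane, and the other sole is square under the lowered foot, its mark within about 1 mm of the needle by measurements taken before the foot came down.

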